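Turn up a sample cup on the portion scale and tare it

TASK

The square steel sample cup is standing mouth-down in the green tray to drain. Turn it over and stand it gently, mouth up, in the middle of the scale's steel pan; then, with the cup standing there and let go of, twist the scale's spring-return tare key clockwise all the way to its stop and let it spring back. Leave the cup on the pan and do not shift anything else on the bench.

Things in the scene. Friction and masses are not known exactly. Their poses are not given: they have to be found in the camera images.
- cup: the sample cup: plain steel, square, straight-sided, open at one end; 60 x 60 mm outside, 70 mm tall, walls and bottom 3 mm, about 170 g. Origin: centre of the outside of its closed bottom; +z points from the bottom to the mouth, x and y are square to its side faces. It starts mouth-down, so its origin is on top and its z points down. It rests stably on any flat side.
- cup_centre (a point): the middle of the cup: on its axis, 35 mm from bottom and mouth
- tray: fixed green plastic tray 300 (x) x 290 (y) mm, rim 30 mm high, walls and floor 5 mm; origin: centre of its underside, on the bench
- tumbler: bystander: round steel tumbler, mouth-down beside the cup in the tray, 62 mm across, 55 mm tall; origin at the centre of its closed bottom (on top)
- pan (a point): centre of the top face of the scale's square-cornered steel pan (135 mm along x, 150 mm along y, 45 mm above the bench). Its axes are the scale's: -x points from the pan to the control head. The scale is fixed, 250 x 170 mm; the control head, 60 mm high, 80 mm (x) x 170 mm (y), has its centre 130 mm from this point along -x, and a 20 mm gap divides it from the pan
- key_grip (a point): tare key on top of the control head: a black bar 44 mm long, 12 mm wide, 29 mm high on a disc 46 mm across. This point is on its turning axis (vertical), 27 mm above the head's top, 6 mm below the bar's top. Its x axis lies along the bar and turns with it
- tare_key (a joint): turn of the tare key: 0 at rest, grows clockwise seen from above, stop at 1.2 rad; a spring (0.04 to 0.14 N m) brings it back to 0 when released
- marker: bystander: grey marker pen with a black cap, 125 mm long, 14 mm thick; origin centre of underside
- sauce: bystander: white plastic bottle 120 mm tall, 54 mm across; origin centre of underside
- jar: bystander: small jar 70 mm tall, 60 mm across; origin centre of underside
- scale: the portion scale, grey, fixed; origin: centre of its underside on the bench, 50 mm along -x from the pan's centre
There are look-alikes about, which are no part of the job. Leave any yellow look-alike of the cup alone.

How it is judged:
On the way, in this order (a step that is already met when the one before it is completed fails the run):
1. the cup stands mouth-up in the middle of the pan, let go of (angle between cup's own z axis and vertical below 0.12 rad and horizontal distance between cup and pan below 0.035 m and z of cup in the frame of pan between -0.006 and 0.006 m and contact force between the fingers and cup below 0.1 N and linear speed of cup below 0.02 m/s), for 0.2 s.
2. the tare key is turned to its stop with the cup standing on the pan (angle between cup's own z axis and vertical below 0.12 rad and horizontal distance between cup and pan below 0.035 m and z of cup in the frame of pan between -0.006 and 0.006 m and value of joint tare_key above 1.12 rad), for 0.05 s.
At the end, for the whole second after the job is handed in: The cup stands at rest mouth-up on the pan (within 0.12 rad of upright, centre within 35 mm of the pan's centre, bottom within 6 mm of the pan's face) and the tare key, turned past 1.12 rad after the cup was set down, is back within 0.08 rad of rest (angle between cup's own z axis and vertical below 0.12 rad and horizontal distance between cup and pan below 0.035 m and z of cup in the frame of pan between -0.006 and 0.006 m and value of joint tare_key below 0.08 rad and linear speed of cup below 0.01 m/s and angular speed of cup below 0.1 rad/s); the robot touches nothing.
It fails at once if a bystander (tumbler, marker, bottle, jar) is shifted more than 30 mm (distance of any of tumbler, marker, sauce, jar from where it was at the start of the episode above 0.03 m).
It fails at once if the cup is banged down on the pan (over 60 N) (contact force between cup and scale above 60 N).
It also fails if it takes over 72 s, if anything falls off the work surface, if the arm or the gripper's body presses on something with over 40 N, if the wrist force passes 120 N, or if a joint passes its speed limit or range.

ROBOT

A 7-joint arm with a two-finger parallel gripper is mounted at the origin on the work surface. World frame = base frame: x ahead of the robot, y to its left, z up, the work surface at z = 0. Lengths are in m, angles in rad, forces in N, time in s.
With the tool pointing down it reaches from about 0.4 to 0.85 m from the base axis. Payload 10.4 kg.
Tool frame: the origin (TCP) lies midway between the tips of the shut fingers; the grasp point (between the pads) lies 19 mm behind it; z points along the fingers, y is the line along which they close (so a half turn about z gives the same grasp; the last joint's range is limited). The gripper opens to 87 mm and grips with 3 to 60 N. Pads are 19 mm wide; open, the fingers measure 117 mm over their backs; the gripper's body (75 mm by 190 mm) begins 51 mm behind the grasp point.
Start: joints at [1.132, 0.332, -0.065, 1.46, 0.022, 1.35, -0.088], TCP at [0.252, -0.572, 0.192] pointing down, gripper open.
Joint ranges: [-2.6, 2.6], [-0.5, 2.12], [-1.47, 1.34], [0.16, 2.42], [-1.27, 4.41], [0.06, 2.06], [-2.6, 2.6]. Speed limits (rad/s): [2.22, 2.22, 2.79, 2.79, 3.14, 3.14, 3.14].

INTERFACE

Orientations are given as a unit quaternion [x, y, z, w].
In Python, from bench import r gives the robot as it stands.
- The arm moves only by the tool arm_command, never from a script. Its argument "moves" is one flat list of numbers, 4 for each row, row after row: the shift along the tool's x, y, z in cm, then the turn about the tool's z in degrees. A call has 1 to 12 rows; each row shifts and turns the commanded pose from where the row before left it, along the tool's axes as they then stand; what a row does not reach is not made up. A row lasts 1/12 s, in which the tool goes at most 41.7 mm and 7.16 degrees, less where a joint would pass 70% of its speed; a pose out of reach is approached as far as the arm can. A call with a gripper value outside its range is refused whole. "fingers" is the opening in per cent of the stroke, from 0 (shut) to 100 (fully open), set as the call begins (left out, the last holds). The fingers move at their own pace and stop on an object; "squeeze" is the grip in N (left out, the last holds). Time passes only in rows, so rows that do not move let the fingers close. It gives the time, the measured TCP pose, the force, the opening and the grip force at its end, in the units of the state.
- r.read_state(): the state, without advancing time (a new reading comes with each control period).
- r.camera(name): name is "scene" or "top" or "wrist"; returns the picture (384x512x3 uint8, red, green, blue); there is no depth.
- r.camera_info(name): a dict with "fx", "fy", "cx", "cy" (pixels), "origin" and "attitude" of the camera in the world. Camera axes: x right, y up, looking along -z (the intrinsics and any distortion apply to the point x, -y, -z); pixel columns grow to the right and rows downward; lengths in m; the calibration is good to about 2 mm. A picture is of the moment at which its call begins: read the wrist's pose just before it. camera_info takes no time and is no camera call; for the wrist camera it gives the pose at the moment of the call.
- r.close_job(): hands the job in; it is judged then, once.
The state is a dict: "time": time; "joint_positions": joint angles; "joint_vel": joint speeds; "joint_torque": joint torques, N m; "ee_pos": TCP position; "eef_rot": TCP orientation; "ft_force": force on the tool from outside, world axes, zero at the start; "torque": the same for the moment, N m; "width": finger opening in m; "grip_force": force on a finger pad.
Only numpy, scipy, OpenCV 4.12 (cv2) and the standard library are available. Lean on these libraries where they do the work, as an engineer would, in place of code of your own. Each camera call takes 0.05 s, during which the arm holds its last target. There are 200 camera calls.

## Working session

There is one attempt and no reset: what is moved stays moved. The work goes in short steps, Python scripts to look and compute and a tool call to move; the robot and the scene stay as the last step left them, time stands still between calls to the robot, and variables do not carry over. Pictures are saved under pics/ and viewed, at most 10 in all, crops included, and the job is handed in when it is done.

Besides the shell and the picture viewer there is one more tool, called after "Call:" as name(argument=value, ...), one argument or row to a line, values as JSON. arm_command: Moves the arm, as the interface text tells. Its arguments: {"type":"object","properties":{"moves":{"type":"array"},"fingers":{"type":"number"},"squeeze":{"type":"number"}},"required":["moves"]}

```bash
mkdir -p pics; ls; python3 - <<'E'
from bench import r
import cv2,numpy as np
s=r.read_state(); print({k:np.round(v,3).tolist() for k,v in s.items()})
for n in("scene","top"):
    i=r.camera_info(n); print(n,i)
    cv2.imwrite(f"pics/{n}0.png",cv2.cvtColor(r.camera(n),cv2.COLOR_RGB2BGR))
print(r.camera_info("wrist"))
a=cv2.imread("pics/scene0.png");b=cv2.imread("pics/top0.png")
E
```

```text
pics
{'time': 0.0, 'joint_positions': [1.132, 0.333, -0.065, 1.461, 0.022, 1.35, -0.088], 'joint_vel': [-0.002, -0.0, -0.001, 0.0, 0.0, 0.0, -0.002], 'joint_torque': [-0.0, -62.325, 0.025, -38.99, -0.061, 0.04, 0.0], 'ee_pos': [0.252, -0.571, 0.191], 'eef_rot': [0.978, 0.206, -0.0, -0.001], 'ft_force': [-1.009, 0.766, 0.294], 'torque': [0.025, 0.04, -0.003], 'grip_force': 0.0, 'width': 0.087}
scene {'fx': 382.5373702644774, 'fy': 382.5373702644774, 'cx': 254.63694686947514, 'cy': 191.82642135782532, 'origin': array([ 1.08385207, -0.54737769,  0.71357026]), 'attitude': array([0.42728743, 0.15612531, 0.3211189 , 0.83062206])}
top {'fx': 386.40490749654543, 'fy': 386.40490749654543, 'cx': 259.29160593152795, 'cy': 182.84898533602382, 'origin': array([0.39883732, 0.10078046, 1.31279377]), 'attitude': array([ 0.03453213, -0.04275296, -0.70198696,  0.71006621])}
{'fx': 299.9933077024131, 'fy': 299.9933077024131, 'cx': 254.96791085094725, 'cy': 192.9885918167587, 'origin': array([ 0.32346352, -0.53904778,  0.38318125]), 'attitude': array([-0.12198884,  0.08040414, -0.54000133,  0.82888628])}
```

View pics/scene0.png

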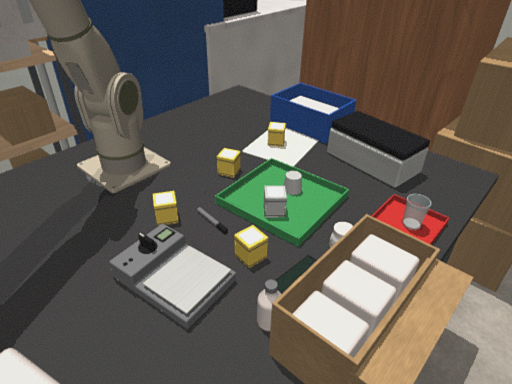

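View pics/top0.png

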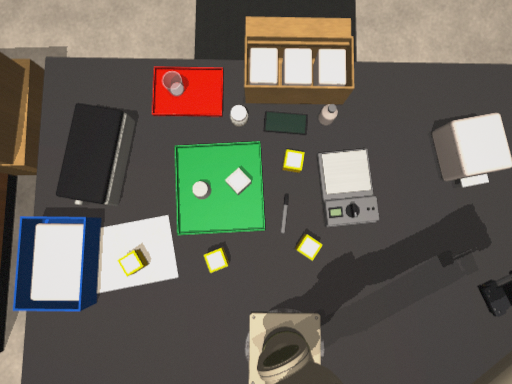

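The scene view shows the steel cup in the green tray at about (275,200), with the tumbler at (293,183), the scale pan at (190,278) and the key at (148,240). In the top view the cup is at (238,181), the tumbler at (200,189), the pan at (346,172) and the key at (352,210). Next I'll measure from masks.

```bash
cat > h.py <<'E'
import cv2,numpy as np
from bench import r
from scipy.spatial.transform import Rotation as R
def ray(info,p):
    d=np.array([(p[0]-info["cx"])/info["fx"],-(p[1]-info["cy"])/info["fy"],-1.])
    return np.array(info["origin"]),R.from_quat(info["attitude"]).apply(d)
def plane(info,p,z):
    o,d=ray(info,p); return o+d*(z-o[2])/d[2]
def tri(i1,p1,i2,p2):
    o1,d1=ray(i1,p1);o2,d2=ray(i2,p2)
    d1/=np.linalg.norm(d1);d2/=np.linalg.norm(d2)
    t=np.linalg.lstsq(np.c_[d1,-d2],o2-o1,rcond=None)[0]
    a,b=o1+t[0]*d1,o2+t[1]*d2
    return (a+b)/2,np.linalg.norm(a-b)
def tool():
    s=r.read_state(); return np.array(s["ee_pos"]),R.from_quat(s["eef_rot"]).as_matrix(),s
def blobs(im,lo,hi,roi,amin=40):
    x0,y0,x1,y1=roi
    m=cv2.inRange(cv2.cvtColor(im[y0:y1,x0:x1],cv2.COLOR_BGR2HSV),np.array(lo),np.array(hi))
    cs,_=cv2.findContours(m,cv2.RETR_EXTERNAL,cv2.CHAIN_APPROX_NONE)
    return [c+np.array([[x0,y0]]) for c in cs if cv2.contourArea(c)>amin]
E
python3 - <<'E'
from h import *
T=cv2.imread("pics/top0.png");S=cv2.imread("pics/scene0.png")
for n,im,roi in(("top tray",T,(170,140,268,236)),("scene tray",S,(250,160,320,225)),("top pan",T,(312,145,385,228)),("scene pan",S,(110,220,240,325))):
  for lo in (150,190):
    for c in blobs(im,(0,0,lo),(180,70,255),roi): print(n,lo,cv2.contourArea(c),np.round(cv2.minAreaRect(c)[0],1),np.round(cv2.boxPoints(cv2.minAreaRect(c)),1).tolist(),cv2.approxPolyDP(c,3,True)[:,0].tolist())
a=cv2.resize(T[140:240,170:390],None,fx=3.6,fy=3.6,interpolation=cv2.INTER_CUBIC)[:300]
a=cv2.resize(T[145:235,170:390],None,fx=3.6,fy=3.6,interpolation=cv2.INTER_CUBIC)
b=cv2.resize(S[160:320,100:360],(792,487))[:, :]
b=cv2.resize(S[170:270,105:325],None,fx=3.6,fy=3.6*0.7,interpolation=cv2.INTER_CUBIC)
cv2.imwrite("pics/c1.png",np.vstack([a,b]));print(a.shape,b.shape)
E
```

```text
top tray 150 167.5 [199.3 188.8] [[189.0, 189.0], [199.5, 178.5], [209.5, 188.5], [199.0, 199.0]] [[198, 181], [192, 190], [202, 196], [207, 187]]
top tray 150 338.5 [237.5 180. ] [[224.0, 180.0], [237.5, 166.5], [251.0, 180.0], [237.5, 193.5]] [[239, 168], [225, 179], [237, 193], [250, 181]]
top tray 190 154.0 [199.5 188. ] [[193.0, 181.0], [206.0, 181.0], [206.0, 195.0], [193.0, 195.0]] [[198, 181], [193, 192], [203, 195], [206, 185]]
top tray 190 317.0 [237.5 180. ] [[224.39999389648438, 179.3000030517578], [238.0, 166.89999389648438], [250.60000610351562, 180.60000610351562], [237.0, 193.10000610351562]] [[239, 168], [225, 179], [236, 192], [250, 180]]
scene tray 150 244.5 [275.1 192. ] [[263.79998779296875, 186.0], [285.6000061035156, 184.89999389648438], [286.29998779296875, 197.89999389648438], [264.5, 199.10000610351562]] [[284, 186], [264, 186], [265, 197], [285, 198]]
scene tray 150 99.5 [293.5 175. ] [[286.0, 171.0], [301.0, 171.0], [301.0, 179.0], [286.0, 179.0]] [[286, 173], [290, 179], [301, 176], [297, 171]]
scene tray 150 64.5 [287.5 163. ] [[277.0, 160.0], [298.0, 16
[... 1428 characters left out ...]
42.5 [186.6 276.1] [[142.5, 282.5], [194.1999969482422, 232.1999969482422], [230.60000610351562, 269.6000061035156], [178.89999389648438, 319.8999938964844]] [[190, 246], [143, 282], [185, 312], [230, 270]]
scene pan 150 45.5 [164. 234.] [[157.8000030517578, 235.8000030517578], [167.10000610351562, 228.3000030517578], [170.1999969482422, 232.1999969482422], [160.89999389648438, 239.6999969482422]] [[170, 232], [165, 230], [158, 236], [163, 238]]
scene pan 190 2842.0 [186.6 276.1] [[143.39999389648438, 282.3999938964844], [194.5, 233.1999969482422], [229.8000030517578, 269.79998779296875], [178.6999969482422, 319.0]] [[189, 246], [144, 282], [186, 312], [229, 270]]
(324, 792, 3) (252, 792, 3)
```

View pics/c1.png

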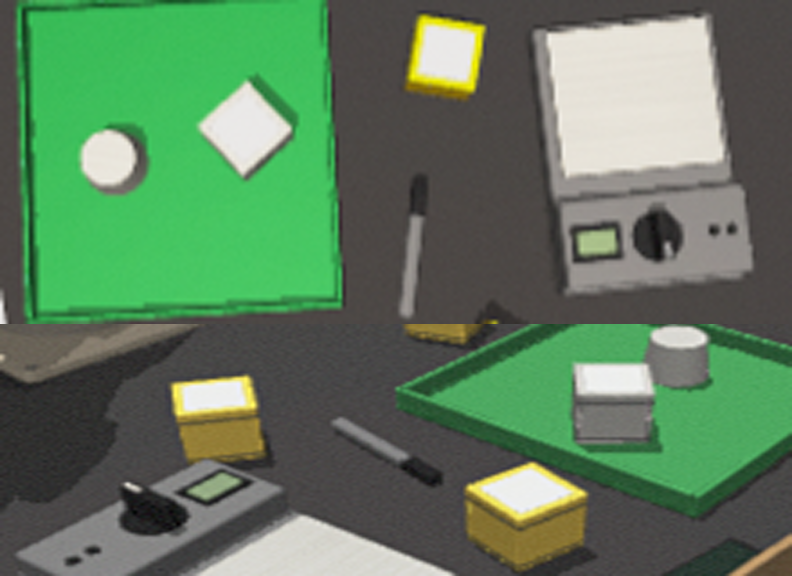

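The zoomed crop shows the cup top at crop (246,129), turned about 45° in the image. The tray's right rim runs from (327,0) to (342,305). The key is at (657,236) in the top half and (153,502) in the bottom half.

```bash
python3 - <<'E'
from h import *
t=r.camera_info("top");s=r.camera_info("scene")
print("cup",tri(t,(237.7,180.2),s,(275,191.7)))
for a,b in(((239,168),(264.5,186)),((225,179),(284,186)),((237,193),(285.5,197)),((250,181),(265,197))): print(plane(t,a,.075),tri(t,a,s,b)[0],plane(s,b,.075))
P=[]
for a,b in(((327,193),(190,246)),((370,188),(143.5,282)),((365,150),(185.5,312)),((322,154),(230,270))):
  p,e=tri(t,a,s,b);P.append(p);print("pan",p,e)
P=np.array(P);print(P.mean(0)); 
for z in(.04,.045,.05):
  print(z,np.mean([plane(t,a,z) for a in((327,193),(370,188),(365,150),(322,154))],0),np.mean([plane(s,a,z) for a in((190,246),(143.5,282),(185.5,312),(230,270))],0))
v=(P[2]+P[3]-P[0]-P[1]);print("scale x dir deg",np.degrees(np.arctan2(v[1],v[0])), np.linalg.norm(v)/2)
print("key",tri(t,(352.5,210.6),s,(147.5,240.6)))
print("rim",plane(t,(260.8,145),.03),plane(t,(265,229.7),.03))
print("tumbler",plane(t,(199.5,188.5),.06),"yel",plane(t,(293.5,160),.07),plane(t,(310,247),.07),"marker",plane(t,(286,194),.014),plane(t,(283,232),.014))
p,M,_=tool();print(p,M)
E
```

```text
cup (array([0.54318425, 0.15728802, 0.07412233]), np.float64(0.0013754841073851571))
[0.58233962 0.15325347 0.075     ] [0.5573682  0.13321631 0.11721358] [0.50398242 0.15791229 0.075     ]
[0.54596146 0.19775283 0.075     ] [0.54563383 0.19745773 0.07474054] [0.54555754 0.19676824 0.075     ]
[0.50116323 0.15833379 0.075     ] [0.52845992 0.17982499 0.03413431] [0.58200795 0.15734293 0.075     ]
[0.54045504 0.11711889 0.075     ] [0.54049186 0.11722323 0.07575586] [0.53995648 0.11814117 0.075     ]
pan [ 0.50886553 -0.13479977  0.04518222] 0.005429366699751275
pan [ 0.52503519 -0.27898673  0.0476512 ] 0.0004046507154304481
pan [ 0.65299451 -0.26588146  0.04396231] 0.00029996360312417364
pan [ 0.63815134 -0.12119291  0.04330378] 0.0011571858948504713
[ 0.58126164 -0.20021521  0.04502488]
0.04 [ 0.5814348  -0.20201995  0.04      ] [ 0.57788513 -0.1971806   0.04      ]
0.045 [ 0.58071749 -0.20083044  0.045     ] [ 0.58164099 -0.19978016  0.045     ]
0.05 [ 0.58000018 -0.19964093  0.05      ] [ 0.58539685 -0.20237972  0.05      ]
scale x dir deg 5.928301439633498 0.1293441073935978
key (array([ 0.44950277, -0.21097535,  0.07816763]), np.float64(0.002438453201110034))
rim [0.66838224 0.08289692 0.03      ] [0.38462072 0.0661117  0.03      ]
tumbler [0.51563753 0.28108892 0.06      ] yel [ 0.61166616 -0.02368423  0.07      ] [ 0.3319208  -0.07657155  0.07      ] marker [ 0.50477023 -0.00408975  0.014     ] [0.37746164 0.00552099 0.014     ]
[ 0.25231709 -0.571381    0.1911439 ] [[ 9.14755159e-01  4.04008309e-01 -5.33601994e-04]
 [ 4.04008661e-01 -9.14754445e-01  1.14353575e-03]
 [-2.61168511e-05 -1.26163505e-03 -9.99999204e-01]]
```

Call:
arm_command(
  moves=[0,0,0,-5.9,0,0,0,-5.9,0,0,0,-5.9,2.8,-1.4,0,0,2.8,-1.4,0,0,2.8,-1.4,0,0,2.8,-1.4,0,0,2.8,-1.4,0,0,2.8,-1.4,0,0,2.8,-1.4,0,0,2.8,-1.4,0,0,2.8,-1.4,0,0],
  fingers=100,
)

```text
time: 1.1
ee_pos: [0.3577, -0.3088, 0.1916]
eef_rot: [0.935, 0.354, -0.0, -0.0]
ft_force: [1.1, 0.3, 0.1]
width: 0.0869
grip_force: 0.0
```

Call:
arm_command(
  moves=[2.8,-1.4,0,0,2.8,-1.4,0,0,2.8,-1.4,0,0,2.8,-1.4,0,0,2.8,-1.4,0,0,2.8,-1.4,0,0,2.8,-1.4,0,0,2.8,-1.4,0,0,2.8,-1.4,0,0,2.8,-1.4,0,0,0,0,0,0,0,0,0,0],
)

```text
time: 2.1
ee_pos: [0.4745, -0.0183, 0.1916]
eef_rot: [0.934, 0.356, -0.0, -0.0]
ft_force: [-0.7, -1.4, 0.3]
width: 0.0869
grip_force: 0.0
```

```bash
cat > w.py <<'E'
from h import *
import sys
def shot(n):
    i=r.camera_info("wrist");p,M,s=tool();im=cv2.cvtColor(r.camera("wrist"),cv2.COLOR_RGB2BGR)
    cv2.imwrite(f"pics/{n}.png",im);return i,p,M,s,im
E
python3 - <<'E'
from w import *
i,p,M,s,im=shot("w1");np.savez("w1.npz",o=i["origin"],a=i["attitude"])
print(s["time"],p,np.round(M,3).tolist(),"toTool cm",100*M.T@(np.array([.5425,.157,.075])-p), s["joint_positions"])
E
```

```text
2.1 [ 0.47447072 -0.01829852  0.19158141] [[0.746, 0.666, -0.001], [0.666, -0.746, 0.0], [-0.0, -0.001, -1.0]] toTool cm [16.74603386 -8.54663331 11.66247035] [ 0.59098575  0.03888072 -0.65502326  1.81223496  0.02409204  1.29906762
 -0.91263403]
```

View pics/w1.png

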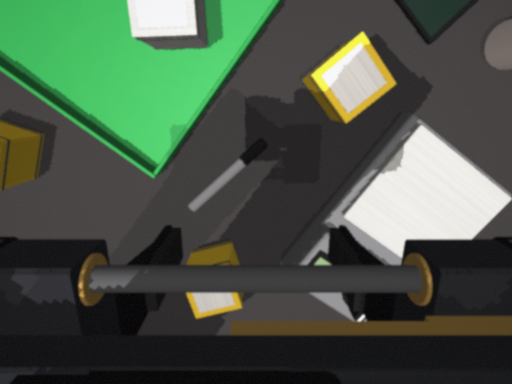

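The wrist view shows the cup top at about (163,18), roughly square to the image. I'll go closer.

Call:
arm_command(
  moves=[2,-1.7,0,0,2,-1.7,0,0,2,-1.7,0,0,2,-1.7,0,0,2,-1.7,0,0,0,0,0,0,0,0,0,0],
)

```text
time: 2.73
ee_pos: [0.4928, 0.1098, 0.1916]
eef_rot: [0.935, 0.355, -0.0, -0.0]
ft_force: [0.2, -0.5, 0.7]
width: 0.0871
grip_force: 0.0
```

```bash
python3 - <<'E'
from w import *
i,p,M,s,im=shot("w2")
t=r.camera_info("top")
for c in blobs(im,(0,0,185),(180,60,255),(120,0,400,230),1500):
  q=cv2.approxPolyDP(c,6,True)[:,0];print(cv2.contourArea(c),q.tolist(),cv2.minAreaRect(c))
  W=np.array([plane(i,a,.075) for a in cv2.boxPoints(cv2.minAreaRect(c))]);ctr=W.mean(0)
  print(W.tolist(),ctr,"edge deg",[np.degrees(np.arctan2(*(W[k+1]-W[k])[[1,0]])) for k in range(3)])
  print("tri",tri(i,cv2.minAreaRect(c)[0],t,(237.7,180.2)))
  print("toTool",100*M.T@(ctr-p))
print(s["time"],p,"toolx",np.degrees(np.arctan2(M[1,0],M[0,0])))
E
```

```text
1987.5 [[282, 79], [221, 81], [222, 107], [275, 122]] ((251.5, 100.5), (43.0, 61.0), 90.0)
[[0.5449168532469638, 0.20195649118949272, 0.07500000000000001], [0.583926856410245, 0.15796664533845228, 0.07500000000000001], [0.5543978575337234, 0.13036894607671326, 0.07500000000000001], [0.513804833334921, 0.17613335960751467, 0.07500000000000001]] [0.5492616  0.16660636 0.075     ] edge deg [np.float64(-48.43352838867309), np.float64(-136.9362783455158), np.float64(131.5730182460032)]
tri (array([ 0.55031135,  0.16401111, -0.00057338]), np.float64(0.007886773178551949))
toTool [ 8.00071441 -0.49605927 11.65218639]
1969.0 [[128, 20], [120, 27], [120, 60], [133, 71], [151, 71], [164, 55], [162, 36], [149, 21]] ((142.0, 45.0), (54.0, 44.0), 90.0)
[[0.5238894702398429, 0.304391775631641, 0.07500000000000001], [0.5505678622171665, 0.2742987900150589, 0.07500000000000001], [0.5135204917538284, 0.24683189473122985, 0.07500000000000001], [0.48554304019162403, 0.27838195180065106, 0.07500000000000001]] [0.51838022 0.2759761  0.075     ] edge deg [np.float64(-48.44198795451815), np.float64(-143.44678741294896), np.float64(131.5654537495452)]
tri (array([0.52920416, 0.15726036, 0.36025959]), np.float64(0.0473821100874259))
toTool [ 12.94791553 -10.72734489  11.65180946]
2.7333 [0.49276795 0.10982823 0.19156675] toolx 41.57290415129286
```

View pics/w2.png

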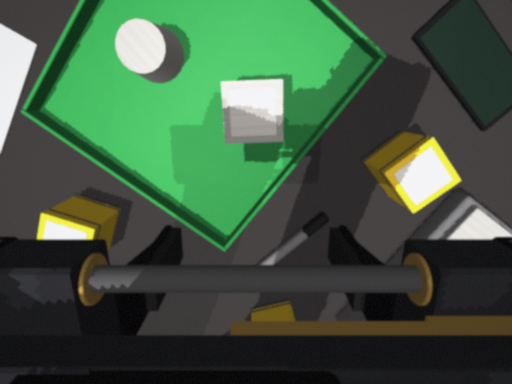

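The wrist view shows the cup's top face with far corners at (221,80) and (283,79), and its near edge at about row 137, partly in shadow.

```bash
python3 - <<'E'
from w import *
i=r.camera_info("wrist");p,M,s=tool();t=r.camera_info("top")
im=cv2.imread("pics/w2.png")
print(im[70:150:2,250].tolist())
for a in((221,80),(283,79),(224,137),(284,137),(252.5,108)):
  w=plane(i,a,.0745);print(a,w,100*M.T@(w-p))
print(tri(i,(252.5,108),t,(237.7,180.2)))
E
```

```text
[[111, 205, 82], [111, 206, 83], [110, 203, 82], [91, 167, 68], [77, 133, 59], [197, 213, 200], [241, 244, 244], [239, 242, 244], [238, 241, 243], [245, 244, 244], [247, 245, 244], [247, 245, 245], [247, 245, 244], [247, 245, 245], [247, 245, 245], [247, 245, 245], [247, 245, 244], [246, 243, 243], [218, 220, 223], [202, 209, 214], [204, 212, 217], [191, 198, 203], [157, 163, 167], [154, 160, 163], [155, 160, 164], [154, 160, 164], [154, 160, 164], [156, 161, 165], [149, 153, 158], [149, 154, 158], [151, 156, 160], [152, 157, 161], [149, 154, 158], [129, 134, 136], [122, 127, 128], [122, 125, 128], [101, 117, 103], [56, 100, 44], [49, 97, 35], [50, 97, 36]]
(221, 80) [0.54449891 0.19998349 0.0745    ] [ 9.93047731 -3.4323106  11.69200914]
(283, 79) [0.5848122  0.15571509 0.0745    ] [10.0201445   2.55438184 11.69258389]
(224, 137) [0.50452839 0.16297893 0.0745    ] [ 4.48494495 -3.30600022 11.69719068]
(284, 137) [0.54499373 0.11717907 0.0745    ] [ 4.48459956  2.80552183 11.69786461]
(252.5, 108) [0.54509808 0.15999172 0.0745    ] [ 7.32729118 -0.3957951  11.69481415]
(array([0.54501704, 0.15887152, 0.05070828]), np.float64(0.0021091750094014055))
```

Call:
arm_command(
  moves=[2.4,-0.1,0,0,2.4,-0.1,0,0,2.3,-0.1,0,0,0,0,3,0,0,0,3,0,0,0,3,0,0,0,2,0,0,0,2,0,0,0,2,0,0,0,1.5,0,0,0,0.55,0,0,0,0,0],
)

```text
time: 3.78
ee_pos: [0.5435, 0.1569, 0.02]
eef_rot: [0.935, 0.353, -0.001, 0.0]
ft_force: [-0.1, -0.1, 0.7]
width: 0.0871
grip_force: 0.0
```

Call:
arm_command(
  moves=[0,0,0,0,0,0,0,0,0,0,0,0,0,0,0,0,0,0,0,0,0,0,0,0],
  fingers=0,
  squeeze=10,
)

```text
time: 4.28
ee_pos: [0.5445, 0.1592, 0.0219]
eef_rot: [0.935, 0.354, 0.0, 0.0]
ft_force: [0.0, -0.8, 2.9]
width: 0.0603
grip_force: 9.9
```

Call:
arm_command(
  moves=[0,0,-1,0,0,0,-1.5,0,0,0,-1.5,0,0,0,0,-6.5,0,0,0,-6.5,0,0,0,-6.5,0,0,0,-6.5,0,0,0,-6.5,0,0,0,-6.5,0,0,0,-6.5,0,0,0,-6.5,0,0,0,0],
  squeeze=8,
)

```text
time: 5.28
ee_pos: [0.5441, 0.1592, 0.0617]
eef_rot: [0.683, 0.73, -0.0, -0.0]
ft_force: [-0.1, -0.2, -1.4]
width: 0.0603
grip_force: 7.9
```

Call:
arm_command(
  moves=[-1,-1.2,0,0,-1,-1.2,0,0,-1,-1.2,0,0,-0.8,-1.1,0,0,0,0,0,0,0,0,0,0,0,0,0,0],
)

```text
time: 5.87
ee_pos: [0.5002, 0.1189, 0.0618]
eef_rot: [0.686, 0.728, 0.0, 0.0]
ft_force: [1.3, 0.2, -1.6]
width: 0.0601
grip_force: 7.9
```

```bash
python3 - <<'E'
from w import *
i,p,M,s,im=shot("w3")
cv2.imwrite("pics/top1.png",cv2.cvtColor(r.camera("top"),cv2.COLOR_RGB2BGR))
S=cv2.cvtColor(r.camera("scene"),cv2.COLOR_RGB2BGR);cv2.imwrite("pics/s1.png",S)
print(p,"toolx",np.degrees(np.arctan2(M[1,0],M[0,0])),s["ft_force"],s["width"])
# rim via green mask in wrist view
cv2.imwrite("pics/c2.png",np.hstack([cv2.resize(im,(400,300)),cv2.resize(S[130:250,200:360],(400,300))]))
E
```

```text
[0.50019719 0.11889832 0.06182272] toolx 93.4206715201036 [ 1.30178611  0.16369191 -1.55513316] 0.06006353431800098
```

View pics/c2.png

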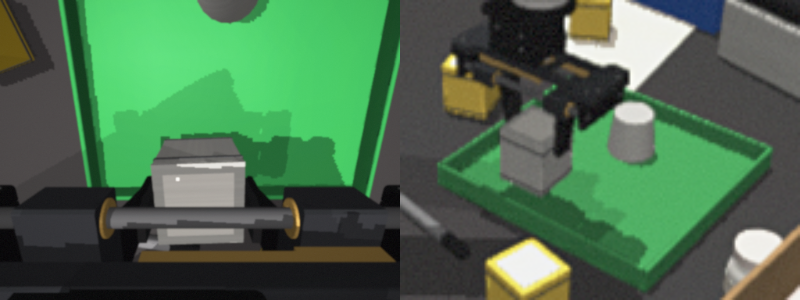

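The cup is held straight and about 15 mm off the floor, inside the right rim. Now the first pass over the rim.

Call:
arm_command(
  moves=[0,0,1,0,0,0,1,0,-0.7,0,0,0,-0.7,0,0,0,-0.7,0,0,0,-0.7,0,0,0,-0.7,0,0,0,-0.5,0,0,0,0,0,0,0],
)

```text
time: 6.77
ee_pos: [0.5025, 0.0767, 0.0415]
eef_rot: [0.686, 0.728, -0.0, 0.001]
ft_force: [0.7, 0.1, -1.8]
width: 0.0598
grip_force: 8.0
```

```bash
python3 - <<'E'
from w import *
p,M,s=tool();i,p,M,s,im=shot("w4")
S=cv2.cvtColor(r.camera("scene"),cv2.COLOR_RGB2BGR)
print(p,s["ft_force"],s["torque"],s["width"])
cv2.imwrite("pics/c3.png",np.hstack([cv2.resize(im,(400,300)),cv2.resize(S[130:250,200:360],(400,300))]))
E
```

```text
[0.502461   0.07667342 0.04149187] [ 0.69208164  0.1387352  -1.78661849] [-0.02983691 -0.08866566 -0.00461268] 0.05983781534735844
```

View pics/c3.png

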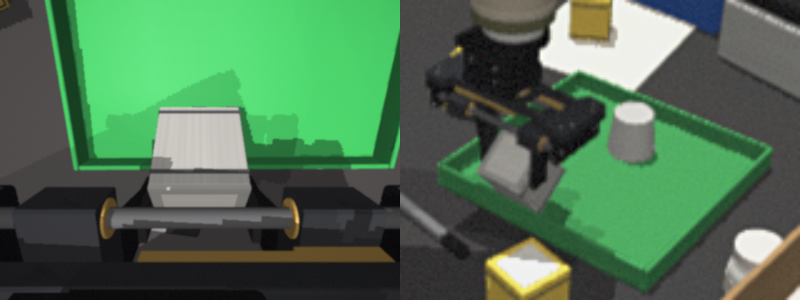

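Picture c3 shows the cup turning as planned, about 55° with the mouth towards +y. I'll finish this pass, then lift and go back.

Call:
arm_command(
  moves=[-0.7,0,0,0,-0.7,0,0,0,-0.7,0,0,0,-0.7,0,0,0,-0.7,0,0,0,-0.7,0,0,0,0,0,0,0],
)

```text
time: 7.45
ee_pos: [0.5047, 0.0341, 0.0411]
eef_rot: [0.686, 0.728, -0.001, 0.0]
ft_force: [-0.2, -0.6, -2.4]
width: 0.0601
grip_force: 8.0
```

```bash
python3 - <<'E'
from w import *
i,p,M,s,im=shot("w5")
S=cv2.cvtColor(r.camera("scene"),cv2.COLOR_RGB2BGR)
print(p,s["ft_force"],s["torque"],s["width"])
cv2.imwrite("pics/c4.png",np.hstack([cv2.resize(im,(400,300)),cv2.resize(S[130:250,200:360],(400,300))]))
E
```

```text
[0.50468836 0.03410793 0.04114407] [-0.2298279  -0.55812546 -2.40916794] [-0.01564311 -0.16090992  0.02742071] 0.060084329741824684
```

View pics/c4.png

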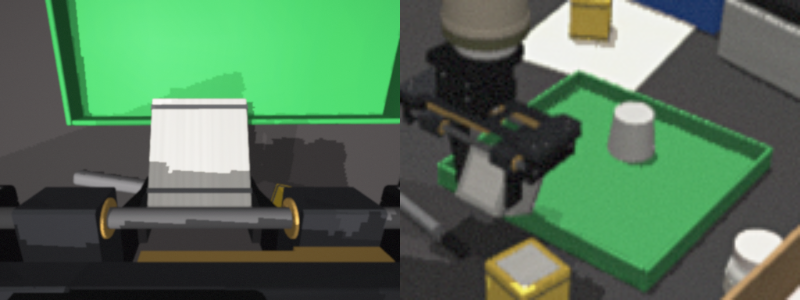

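The cup is at roughly 75–80° now. I'll square it up by setting it on its side on the tray floor and regripping.

Call:
arm_command(
  moves=[0,0,-1.5,0,0,0,-2,0,2.5,0,0,0,2.5,0,0,0,2.5,0,0,0,2.5,0,0,0,0,0,1.5,0,0,0,1.5,0,0,0,1,0,0,0,0.7,0,0,0,0.7,0,0,0,0.5,0],
)

```text
time: 8.55
ee_pos: [0.4984, 0.1362, 0.0168]
eef_rot: [0.685, 0.728, -0.0, -0.0]
ft_force: [-0.4, -0.7, -1.1]
width: 0.0598
grip_force: 8.0
```

Call:
arm_command(
  moves=[0,0,0,0,0,0,0,0],
)

```text
time: 8.72
ee_pos: [0.4986, 0.1364, 0.0175]
eef_rot: [0.685, 0.728, 0.0, 0.0]
ft_force: [1.1, -0.3, -0.8]
width: 0.0596
grip_force: 8.0
```

Call:
arm_command(
  moves=[0,0,0,0,0,0,0,0,0,0,0,0,0,0,0,0],
  fingers=80,
)

```text
time: 9.05
ee_pos: [0.4987, 0.1365, 0.0177]
eef_rot: [0.685, 0.728, 0.0, 0.0]
ft_force: [-0.1, -0.1, 0.0]
width: 0.069
grip_force: 0.0
```

```bash
python3 - <<'E'
from w import *
i,p,M,s,im=shot("w6")
print(p,s["ft_force"],s["width"])
for u in(240,255,270): print(u,[(v,im[v,u].tolist()) for v in range(90,170,3)])
for v in range(100,170,6): print(v,100*M.T@(plane(i,(255,v),.065)-p))
for d in (-35,35):
  for zz in (.065,.005):
    w=p+M[:,0]*d/1000; w[2]=zz
    c=R.from_quat(i["attitude"]).inv().apply(w-i["origin"]);print(d,zz,"row",i["cy"]-i["fy"]*c[1]/-c[2]*1.0)
E
```

```text
[0.49873111 0.13646755 0.01767865] [-0.05403064 -0.06944992  0.00944349] 0.06899827652185354
240 [(90, [116, 214, 87]), (93, [116, 214, 87]), (96, [116, 214, 87]), (99, [117, 214, 86]), (102, [116, 213, 85]), (105, [118, 214, 87]), (108, [116, 212, 86]), (111, [105, 196, 77]), (114, [97, 182, 71]), (117, [96, 181, 70]), (120, [95, 181, 69]), (123, [97, 182, 71]), (126, [96, 181, 70]), (129, [97, 182, 69]), (132, [97, 181, 69]), (135, [96, 181, 69]), (138, [95, 181, 69]), (141, [94, 180, 67]), (144, [95, 180, 69]), (147, [94, 180, 69]), (150, [94, 179, 68]), (153, [94, 180, 69]), (156, [94, 179, 68]), (159, [93, 177, 66]), (162, [101, 165, 86]), (165, [210, 217, 219]), (168, [215, 221, 223])]
255 [(90, [116, 213, 87]), (93, [116, 214, 87]), (96, [115, 213, 86]), (99, [115, 213, 86]), (102, [99, 184, 72]), (105, [95, 179, 68]), (108, [95, 179, 69]), (111, [96, 180, 68]), (114, [96, 180, 70]), (117, [96, 181, 70]), (120, [95, 180, 68]), (123, [95, 181, 70]), (126, [96, 181, 70]), (129, [95, 179, 69]), (132, [95, 180, 68]), (135, [94, 179, 67]), (138, [95, 180, 69]), (141, [93, 178, 66])
[... 738 characters left out ...]
2, [102, 166, 88]), (165, [210, 217, 218]), (168, [216, 221, 222])]
100 [ 8.1084463  -0.15292244 -4.73288805]
106 [ 7.84290814 -0.15292577 -4.73286688]
112 [ 7.57441429 -0.15292914 -4.73284548]
118 [ 7.30291511 -0.15293254 -4.73282384]
124 [ 7.02835988 -0.15293598 -4.73280196]
130 [ 6.75069669 -0.15293946 -4.73277983]
136 [ 6.46987247 -0.15294298 -4.73275744]
142 [ 6.18583293 -0.15294654 -4.7327348 ]
148 [ 5.89852254 -0.15295014 -4.7327119 ]
154 [ 5.60788447 -0.15295379 -4.73268874]
160 [ 5.31386056 -0.15295747 -4.7326653 ]
166 [ 5.01639132 -0.1529612  -4.73264159]
-35 0.065 row 312.3742890915732
-35 0.005 row 259.80443768922873
35 0.065 row 195.53835619300287
35 0.005 row 170.01978345401793
```

View pics/w6.png

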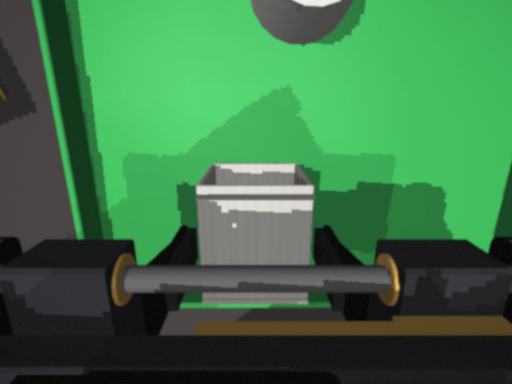

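Picture w6 shows the cup flat on its side. Its mouth faces +x of the tool (rows 163–198) and the closed end is at about row 300. I'll regrip and make the second pass.

Call:
arm_command(
  moves=[0.2,0,0,0],
)

```text
time: 9.18
ee_pos: [0.4985, 0.1381, 0.0174]
eef_rot: [0.685, 0.728, -0.0, 0.0]
ft_force: [-0.5, -0.8, -0.9]
width: 0.0694
grip_force: 0.0
```

Call:
arm_command(
  moves=[0,0,0,0,0,0,0,0,0,0,0,0,0,0,0,0,0,0,-0.9,0,0,0,-0.9,0,0,0,0,0],
  fingers=0,
  squeeze=8,
)

```text
time: 9.77
ee_pos: [0.4994, 0.1389, 0.0374]
eef_rot: [0.685, 0.729, 0.001, 0.001]
ft_force: [0.1, -0.3, -0.4]
width: 0.0594
grip_force: 8.0
```

Call:
arm_command(
  moves=[-0.8,0,0,0,-0.8,0,0,0,-0.7,0,0,0,-0.7,0,0,0,-0.7,0,0,0,-0.4,0,-0.5,0,-0.4,0,-0.25,0,-0.4,0,-0.25,0,-0.4,0,-0.15,0,-0.4,0,-0.1,0,0,0,0,0],
)

```text
time: 10.68
ee_pos: [0.502, 0.0806, 0.048]
eef_rot: [0.685, 0.728, -0.0, 0.0]
ft_force: [0.1, 0.7, -0.1]
width: 0.06
grip_force: 8.0
```

```bash
python3 - <<'E'
from w import *
i,p,M,s,im=shot("w7")
print(p,s["ft_force"],s["torque"],s["width"])
for u in(245,265): print(u,[(v,im[v,u].tolist()) for v in range(60,275,5)])
E
```

```text
[0.50202837 0.08059044 0.04804696] [ 0.12229745  0.74461227 -0.12906639] [ 0.13122973 -0.09163731  0.05571108] 0.06003596537545397
245 [(60, [133, 232, 98]), (65, [131, 232, 98]), (70, [131, 233, 98]), (75, [133, 233, 100]), (80, [133, 232, 99]), (85, [134, 233, 99]), (90, [132, 233, 100]), (95, [132, 233, 98]), (100, [132, 233, 99]), (105, [135, 234, 100]), (110, [111, 208, 81]), (115, [109, 206, 80]), (120, [109, 205, 80]), (125, [110, 205, 79]), (130, [111, 206, 81]), (135, [119, 155, 114]), (140, [207, 214, 217]), (145, [204, 211, 214]), (150, [204, 212, 215]), (155, [205, 212, 215]), (160, [206, 212, 215]), (165, [205, 213, 215]), (170, [206, 212, 216]), (175, [205, 211, 215]), (180, [206, 212, 215]), (185, [171, 176, 179]), (190, [124, 128, 130]), (195, [125, 128, 131]), (200, [125, 129, 131]), (205, [125, 127, 130]), (210, [123, 126, 127]), (215, [199, 204, 208]), (220, [195, 202, 205]), (225, [60, 59, 59]), (230, [123, 126, 128]), (235, [123, 126, 128]), (240, [122, 126, 128]), (245, [122, 127, 128]), (250, [123, 127, 128]), (255, [123, 126, 128]), (260, [124, 128, 129]), (26
[... 343 characters left out ...]
08, 203, 78]), (130, [107, 203, 77]), (135, [132, 189, 123]), (140, [207, 214, 217]), (145, [205, 211, 215]), (150, [204, 211, 215]), (155, [205, 212, 215]), (160, [203, 211, 213]), (165, [205, 212, 215]), (170, [204, 211, 214]), (175, [204, 212, 214]), (180, [204, 210, 213]), (185, [198, 204, 207]), (190, [124, 127, 129]), (195, [122, 126, 128]), (200, [122, 125, 127]), (205, [123, 126, 128]), (210, [124, 128, 129]), (215, [203, 208, 211]), (220, [202, 209, 211]), (225, [60, 58, 58]), (230, [123, 126, 128]), (235, [123, 127, 129]), (240, [124, 126, 129]), (245, [123, 128, 129]), (250, [123, 127, 128]), (255, [123, 127, 129]), (260, [122, 126, 127]), (265, [76, 76, 76]), (270, [86, 85, 86])]
```

The mouth now spans rows 137–222, so it is turning up. I'll finish the pass.

Call:
arm_command(
  moves=[-0.6,0,0,0,-0.6,0,0,0,-0.7,0,0,0,-0.7,0,0,0,-0.7,0,0,0,-0.7,0,0,0,-0.7,0,0,0,0,0,0,0],
)

```text
time: 11.4
ee_pos: [0.5048, 0.0324, 0.0477]
eef_rot: [0.686, 0.728, -0.0, 0.0]
ft_force: [0.0, -1.1, -1.2]
width: 0.0598
grip_force: 8.0
```

```bash
python3 - <<'E'
from w import *
i,p,M,s,im=shot("w8")
print(p,s["ft_force"],s["torque"],s["width"])
# predicted mouth edge rows for a given turn th
for th in(60,70,80,90):
  a=np.radians(th);o=[]
  for side in(-30,30):
    # mouth direction: along +toolx at th=0, up at 90; side dir
    x=35*np.cos(a)+(-side)*-np.sin(a); h=35*np.sin(a)-side*np.cos(a)*1.0
    w=p+M[:,0]*x/1000+np.array([0,0,.0175+h/1000])
    c=R.from_quat(i["attitude"]).inv().apply(w-i["origin"]);o.append(round(i["cy"]-i["fy"]*c[1]/-c[2],1))
  print(th,o)
print([(v,int(im[v,265].mean())) for v in range(60,275,4)])
S=cv2.cvtColor(r.camera("scene"),cv2.COLOR_RGB2BGR);cv2.imwrite("pics/s8.png",S)
E
```

```text
[0.50480089 0.03235501 0.04766059] [ 0.00584461 -1.11174035 -1.1591462 ] [-0.06289468 -0.07536554 -0.03366483] 0.05975324270470024
60 [np.float64(288.4), np.float64(172.7)]
70 [np.float64(298.9), np.float64(182.1)]
80 [np.float64(306.5), np.float64(194.1)]
90 [np.float64(311.1), np.float64(208.4)]
[(60, 166), (64, 167), (68, 166), (72, 166), (76, 166), (80, 166), (84, 165), (88, 166), (92, 166), (96, 167), (100, 165), (104, 146), (108, 144), (112, 145), (116, 143), (120, 144), (124, 144), (128, 174), (132, 241), (136, 184), (140, 182), (144, 184), (148, 184), (152, 184), (156, 183), (160, 184), (164, 184), (168, 184), (172, 183), (176, 182), (180, 182), (184, 193), (188, 239), (192, 170), (196, 158), (200, 155), (204, 161), (208, 159), (212, 158), (216, 160), (220, 161), (224, 160), (228, 159), (232, 156), (236, 152), (240, 160), (244, 132), (248, 89), (252, 121), (256, 120), (260, 120), (264, 97), (268, 81), (272, 110)]
```

```bash
python3 - <<'E'
from w import *
i=r.camera_info("wrist");p,M,s=tool()
im=cv2.imread("pics/w8.png")
def px(x,y,h):
  w=p+M[:,0]*x/1000+M[:,1]*y/1000+np.array([0,0,.0175+h/1000])
  c=R.from_quat(i["attitude"]).inv().apply(w-i["origin"]);return i["cx"]+i["fx"]*c[0]/-c[2],i["cy"]-i["fy"]*c[1]/-c[2]
for th in range(-90,121,15):
  a=np.radians(th);m=np.array([np.cos(a),np.sin(a)]);n=np.array([-np.sin(a),np.cos(a)])
  print(th,[ (k,[int(round(v)) for v in (*px(*[(q:=d*35*m+e*30*n)[0],-30,q[1]]),px(q[0],30,q[1])[0])]) for k,d,e in(("M+",1,1),("M-",1,-1),("B+",-1,1),("B-",-1,-1))])
for v in(128,131,134,150,170,186,188,190,200,220,240):
  row=cv2.cvtColor(im[v:v+1],cv2.COLOR_BGR2HSV)[0];g=[u for u in range(150,360) if row[u,1]<40 and row[u,2]>100]
  print(v,g[:1],g[-1:],len(g),im[v,[215,230,250,270,290]].mean(1).astype(int))
E
```

```text
File "<stdin>", line 9
SyntaxError: assignment expression cannot be used in a comprehension iterable expression
```

```bash
python3 - <<'E'
from w import *
i=r.camera_info("wrist");p,M,s=tool()
im=cv2.imread("pics/w8.png")
def px(x,y,h):
  w=p+M[:,0]*x/1000+M[:,1]*y/1000+np.array([0,0,.0175+h/1000])
  c=R.from_quat(i["attitude"]).inv().apply(w-i["origin"]);return i["cx"]+i["fx"]*c[0]/-c[2],i["cy"]-i["fy"]*c[1]/-c[2]
for th in range(-90,121,15):
  a=np.radians(th);m=np.array([np.cos(a),np.sin(a)]);n=np.array([-np.sin(a),np.cos(a)]);o=[]
  for k,d,e in(("M+",1,1),("M-",1,-1),("B+",-1,1),("B-",-1,-1)):
    q=d*35*m+e*30*n;A=px(q[0],-30,q[1]);B=px(q[0],30,q[1]);o.append((k,int(A[0]),int(B[0]),int(A[1])))
  print(th,o)
for v in(128,131,134,150,170,186,188,190,200,220,240):
  row=cv2.cvtColor(im[v:v+1],cv2.COLOR_BGR2HSV)[0];g=[u for u in range(150,360) if row[u,1]<40 and row[u,2]>100]
  print(v,g[:1],g[-1:],len(g),im[v,[215,230,250,270,290]].mean(1).astype(int))
E
```

```text
-90 [('M+', 215, 299, 175), ('M-', 218, 295, 250), ('B+', 197, 318, 208), ('B-', 203, 312, 310)]
-75 [('M+', 213, 301, 166), ('M-', 218, 295, 235), ('B+', 195, 320, 232), ('B-', 206, 308, 312)]
-60 [('M+', 210, 304, 162), ('M-', 218, 295, 220), ('B+', 195, 320, 257), ('B-', 209, 305, 308)]
-45 [('M+', 207, 307, 161), ('M-', 218, 295, 205), ('B+', 196, 319, 280), ('B-', 212, 302, 299)]
-30 [('M+', 204, 310, 166), ('M-', 217, 296, 191), ('B+', 199, 316, 297), ('B-', 214, 299, 288)]
-15 [('M+', 201, 314, 178), ('M-', 216, 298, 179), ('B+', 201, 313, 308), ('B-', 216, 297, 274)]
0 [('M+', 198, 317, 195), ('M-', 214, 300, 170), ('B+', 205, 310, 312), ('B-', 217, 296, 259)]
15 [('M+', 196, 319, 218), ('M-', 211, 303, 163), ('B+', 208, 306, 310), ('B-', 218, 295, 244)]
30 [('M+', 195, 320, 243), ('M-', 208, 306, 161), ('B+', 211, 303, 303), ('B-', 218, 295, 228)]
45 [('M+', 196, 320, 267), ('M-', 205, 309, 163), ('B+', 213, 300, 293), ('B-', 218, 295, 213)]
60 [('M+', 197, 318, 288), ('M-', 202, 313, 172), ('B+', 215, 298, 280), ('B-', 218, 296, 199)]
75 [('M+', 200, 315, 303), ('M-', 199, 316, 187), ('B+', 217, 296, 266), ('B-', 216, 297, 186)]
90 [('M+', 203, 312, 310), ('M-', 197, 318, 208), ('B+', 218, 295, 250), ('B-', 215, 299, 175)]
105 [('M+', 206, 308, 312), ('M-', 195, 320, 232), ('B+', 218, 295, 235), ('B-', 213, 301, 166)]
120 [('M+', 209, 305, 308), ('M-', 195, 320, 257), ('B+', 218, 295, 220), ('B-', 210, 304, 162)]
128 [] [] 0 [183 178 176 173 170]
131 [196] [312] 117 [248 245 246 243 242]
134 [197] [313] 117 [198 194 197 189 188]
150 [195] [315] 117 [162 181 185 181 179]
170 [192] [317] 115 [119 120 185 183 181]
186 [190] [318] 112 [ 96 157 158 238 238]
188 [190] [318] 112 [ 95 160 160 236 235]
190 [190] [319] 113 [ 97 157 156 209 174]
200 [189] [319] 110 [102 156 155 155 155]
220 [188] [321] 99 [133 161 160 160 162]
240 [160] [323] 158 [161 159 160 159 154]
```

```bash
python3 - <<'E'
from w import *
im=cv2.imread("pics/w8.png");S=cv2.imread("pics/s8.png");T=cv2.imread("pics/top0.png");S0=cv2.imread("pics/scene0.png");W1=cv2.imread("pics/w1.png")
f=lambda a:cv2.resize(a,(400,300),interpolation=cv2.INTER_CUBIC)
cv2.imwrite("pics/c5.png",np.vstack([np.hstack([f(im[60:330,76:436]),f(S[150:225,210:310])]),np.hstack([f(T[195:228,330:374]),f(S0[222:264,120:176])])]))
E
```

```text
(no output)
```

View pics/c5.png

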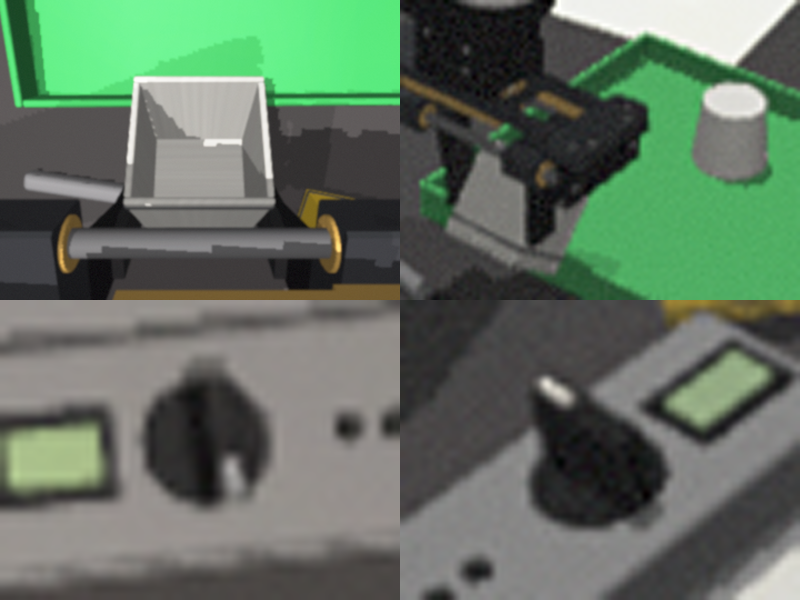

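The left panel of c5 shows the mouth half-turned up: far rim at row 130 (cols 197–314), near rim at row 243 (cols 188–323). The cup has partly slid. In the lower panels the key's white pointer end is at top px (355.6,214.3) and scene px (141.7,234.6). I'll fit the cup's turn and slip.

```bash
cat > fit.py <<'E'
from w import *
from scipy.optimize import least_squares
def fit(i,p,M,far,near,x0=(40,10,0)):
  # far/near = (colL,colR,row) of the mouth's outer edges on +x / -x side
  def px(x,y,h):
    w=p+M[:,0]*x/1000+M[:,1]*y/1000+np.array([0,0,.019+h/1000])
    c=R.from_quat(i["attitude"]).inv().apply(w-i["origin"]);return np.array([i["cx"]+i["fx"]*c[0]/-c[2],i["cy"]-i["fy"]*c[1]/-c[2]])
  def res(v):
    a=np.radians(v[0]);m=np.array([np.cos(a),np.sin(a)]);n=np.array([-m[1],m[0]]);c=m*v[1]+n*v[2];o=[]
    for e,obs in((-1,far),(1,near)):
      q=c+35*m+e*30*n;A=px(q[0],-30,q[1]);B=px(q[0],30,q[1])
      o+=[A[0]-B[0]-obs[0]+obs[1],A[1]-obs[2]]
    return o
  s=least_squares(res,x0);return s.x,s.fun
E
python3 - <<'E'
from fit import *
i=r.camera_info("wrist");p,M,s=tool()
print("theta, slip along m, along n:",fit(i,p,M,(196,313.5,130),(188,323,243)))
t=r.camera_info("top");sc=r.camera_info("scene")
print("pointer end",tri(t,(355.6,214.3),sc,(141.7,234.6)),plane(t,(355.6,214.3),.093),plane(sc,(141.7,234.6),.093))
E
```

```text
theta, slip along m, along n: (array([ 51.34855774,  18.31665575, -12.97518392]), array([ 1.58905066, -0.99781719, -0.43988081,  0.85397779]))
pointer end (array([ 0.43746685, -0.21644706,  0.09370485]), np.float64(0.002945915023377137)) [ 0.4366342  -0.21786458  0.093     ] [ 0.43788411 -0.21505658  0.093     ]
```

The fit gives the mouth at about 51° up, with the grip off-centre towards the closed end. Pressing the low bottom edge on the tray floor should turn it the rest of the way, so it stands mouth up once released.

Call:
arm_command(
  moves=[0,0,-1.5,0,0,0,-2,0,2.4,0,0,0,2.4,0,0,0,2.4,0,0,0,2.3,0,0,0,0,0,2,0,0,0,2,0,0,0,1.4,0,0,0,0,0],
)

```text
time: 12.33
ee_pos: [0.4969, 0.1291, 0.0262]
eef_rot: [0.685, 0.729, -0.002, -0.001]
ft_force: [-1.2, -0.6, -1.6]
width: 0.06
grip_force: 8.0
```

```bash
python3 - <<'E'
from w import *
i,p,M,s,im=shot("w9")
print(p,s["ft_force"],s["torque"],s["width"])
g=cv2.inRange(cv2.cvtColor(im,cv2.COLOR_BGR2HSV),np.array((0,0,60)),np.array((180,60,255)))
for v in range(60,262,8):
  u=np.flatnonzero(g[v,150:370])+150; print(v,u[:1],u[-1:],len(u),im[v,[230,255,280]].mean(1).astype(int))
E
```

```text
[0.49690842 0.12913449 0.02624661] [-1.17385011 -0.58015974 -1.56925293] [-0.09260716 -0.07426579 -0.0303636 ] 0.060002853617703474
60 [] [] 0 [147 145 143]
68 [] [] 0 [148 146 144]
76 [] [] 0 [148 146 145]
84 [] [] 0 [149 148 145]
92 [] [] 0 [150 148 125]
100 [] [] 0 [149 146 121]
108 [] [] 0 [148 123 122]
116 [] [] 0 [148 124 121]
124 [] [] 0 [126 123 122]
132 [196] [313] 118 [222 219 215]
140 [196] [314] 119 [154 154 152]
148 [195] [315] 121 [152 154 152]
156 [194] [315] 122 [153 153 151]
164 [194] [316] 123 [150 154 153]
172 [193] [317] 125 [101 154 152]
180 [192] [318] 127 [ 99 154 152]
188 [191] [318] 128 [134 135 216]
196 [190] [319] 130 [133 134 134]
204 [190] [320] 131 [136 136 134]
212 [189] [320] 132 [135 133 133]
220 [189] [321] 133 [135 136 135]
228 [188] [322] 135 [133 133 132]
236 [187] [322] 136 [130 130 128]
244 [187] [322] 136 [109 109 110]
252 [195] [314] 120 [ 99 101  99]
260 [202] [307] 106 [101 102  97]
```

Call:
arm_command(
  moves=[0,0,0.3,0,0,0,0.3,0,0,0,0.3,0,0,0,0.3,0,0,0,0,0],
  squeeze=6,
)

```text
time: 12.8
ee_pos: [0.4998, 0.1288, 0.0175]
eef_rot: [0.685, 0.728, 0.0, 0.001]
ft_force: [-0.3, -1.4, 3.0]
width: 0.06
grip_force: 6.0
```

```bash
cat > rows.py <<'E'
from fit import *
def rows(n,v0=40,v1=290):
  i,p,M,s,im=shot(n)
  print(np.round(p,4),np.round(s["ft_force"],1),np.round(s["width"],4),s["time"])
  g=cv2.inRange(cv2.cvtColor(im,cv2.COLOR_BGR2HSV),np.array((0,0,60)),np.array((180,60,255)))
  for v in range(v0,v1,5):
    u=np.flatnonzero(g[v,150:370])+150
    if len(u)>20: print((v,int(u[0]),int(u[-1]),len(u),int(im[v,255].mean()),int(im[v,280].mean())),end=" ")
  return i,p,M,s,im
E
python3 -c "
from rows import *
rows('w10')"
```

```text
[0.4998 0.1288 0.0175] [-0.3 -1.4  3. ] 0.06 12.8
(135, 195, 314, 120, 176, 166) (140, 194, 315, 122, 165, 162) (145, 193, 316, 124, 142, 141) (150, 193, 317, 125, 140, 139) (155, 193, 317, 125, 142, 139) (160, 192, 317, 126, 141, 139) (165, 192, 318, 127, 141, 139) (170, 191, 318, 128, 140, 139) (175, 191, 319, 129, 142, 140) (180, 191, 319, 129, 141, 138) (185, 190, 319, 130, 127, 146) (190, 190, 320, 131, 136, 211) (195, 189, 320, 132, 129, 129) (200, 189, 321, 133, 130, 128) (205, 188, 321, 134, 159, 133) (210, 188, 321, 134, 132, 130) (215, 188, 322, 135, 131, 131) (220, 188, 322, 135, 133, 135) (225, 187, 322, 136, 130, 130) (230, 187, 323, 137, 131, 129) (235, 186, 323, 138, 129, 130) (240, 186, 324, 139, 129, 127) (245, 186, 324, 139, 133, 134) (250, 185, 324, 140, 126, 126) (255, 185, 325, 141, 134, 134) (260, 187, 322, 136, 70, 70) (265, 199, 312, 110, 61, 59) (270, 150, 369, 220, 78, 78) (275, 150, 369, 220, 98, 99) (280, 150, 369, 220, 112, 112) (285, 150, 369, 220, 67, 73)
```

It's turning. I'll press a little more.

Call:
arm_command(
  moves=[0,0,0.3,0,0,0,0.3,0,0,0,0,0],
)

```text
time: 13.1
ee_pos: [0.4998, 0.1288, 0.0114]
eef_rot: [0.685, 0.728, 0.0, 0.001]
ft_force: [0.2, -3.2, 2.7]
width: 0.0599
grip_force: 6.0
```

```bash
python3 -c "
from rows import *
i,p,M,s,im=rows('w11',120,200)
print(fit(i,p,M,(190.5,319,142),(184,326,260)))
print([(v,int(im[v,250].mean())) for v in range(125,160,2)],[(v,int(im[v,250].mean())) for v in range(240,275,2)])"
```

```text
[0.4998 0.1288 0.0114] [ 0.2 -3.2  2.7] 0.0599 13.1
(145, 191, 319, 129, 198, 193) (150, 191, 319, 129, 145, 145) (155, 190, 319, 130, 133, 132) (160, 190, 320, 131, 132, 130) (165, 190, 320, 131, 131, 129) (170, 189, 320, 132, 131, 129) (175, 189, 321, 133, 132, 129) (180, 189, 321, 133, 132, 129) (185, 188, 321, 134, 132, 130) (190, 188, 322, 135, 145, 207) (195, 187, 322, 136, 129, 134) (array([53.4656638 , 23.10883917, -5.99264382]), array([ 5.42663435, -4.10207183, -0.9197    ,  3.5325693 ]))
[(125, 119), (127, 118), (129, 116), (131, 117), (133, 116), (135, 118), (137, 116), (139, 117), (141, 112), (143, 102), (145, 196), (147, 222), (149, 186), (151, 136), (153, 134), (155, 135), (157, 134), (159, 134)] [(240, 130), (242, 131), (244, 130), (246, 130), (248, 132), (250, 136), (252, 134), (254, 132), (256, 131), (258, 134), (260, 131), (262, 131), (264, 108), (266, 56), (268, 65), (270, 77), (272, 88), (274, 93)]
```

```bash
python3 - <<'E'
from fit import *
i=r.camera_info("wrist");p,M,s=tool()
Ra=R.from_quat(i["attitude"])
for wd,row in((128.5,144.5),(131,145)):
  d=60*i["fx"]/wd/1000
  c=np.array([0,-(row-i["cy"])/i["fy"],-1])*d   # depth along axis
  w=i["origin"]+Ra.apply(c)-p; x=w@M[:,0]*1000; z=(w[2]+p[2])*1000
  print("far rim x,z mm",x,z,"theta",np.degrees(np.arcsin((z-5)/70)))
E
```

```text
far rim x,z mm 61.2000569377789 62.75492946255998 theta 55.59563157687283
far rim x,z mm 61.33685807892028 65.50512513156961 theta 59.80958391540938
```

Call:
arm_command(
  moves=[0,0,0,0,0,0,0,0,0,0,0,0,0,0,0,0,0,0,-0.5,0,0,0,-1,0,0,0,-1.5,0,0,0,-2,0,0,0,-2,0,0,0,-2,0,0,0,-2,0,0,0,-1,0],
  fingers=100,
)

```text
time: 14.15
ee_pos: [0.4998, 0.1302, 0.1339]
eef_rot: [0.685, 0.729, 0.001, 0.001]
ft_force: [0.3, -1.3, 0.1]
width: 0.0875
grip_force: 0.0
```

```bash
python3 -c "
from rows import *
i,p,M,s,im=rows('w12',60,290)
S=cv2.cvtColor(r.camera('scene'),cv2.COLOR_RGB2BGR);T=cv2.cvtColor(r.camera('top'),cv2.COLOR_RGB2BGR);cv2.imwrite('pics/s12.png',S);cv2.imwrite('pics/t12.png',T)
g=cv2.inRange(cv2.cvtColor(im,cv2.COLOR_BGR2HSV),np.array((0,0,60)),np.array((180,60,255)))
for c in blobs(im,(0,0,60),(180,60,255),(130,60,390,330),1500): print(cv2.contourArea(c),cv2.approxPolyDP(c,4,True)[:,0].tolist())
print()
for v in range(90,290,8): print(v,' '.join('%3d%s'%(im[v,u].mean(),'g' if not g[v,u] and im[v,u,1]>90 else ' ') for u in range(170,350,8)))
"
```

```text
[0.4998 0.1302 0.1339] [ 0.3 -1.3  0.1] 0.0875 14.15
(160, 226, 282, 57, 116, 112) (165, 225, 285, 61, 119, 117) (170, 222, 288, 67, 105, 101) (175, 221, 289, 69, 187, 157) (180, 221, 289, 69, 154, 128) (185, 221, 289, 69, 153, 98) (190, 221, 288, 68, 151, 95) (195, 221, 288, 68, 150, 98) (200, 221, 288, 68, 152, 99) (205, 222, 288, 67, 152, 94) (210, 222, 288, 67, 112, 90) (215, 222, 287, 66, 108, 99) (220, 222, 287, 66, 107, 104) (225, 222, 288, 67, 109, 105) (230, 222, 287, 66, 108, 105) (235, 150, 358, 129, 159, 148) (240, 150, 366, 110, 89, 57) (245, 182, 367, 104, 82, 57) (250, 183, 325, 94, 57, 57) (255, 183, 324, 89, 56, 57) (260, 182, 326, 82, 57, 55) (265, 181, 220, 40, 53, 54) (270, 150, 369, 220, 90, 90) (275, 150, 369, 220, 114, 115) (280, 150, 369, 220, 130, 124) (285, 150, 369, 220, 127, 78) 14526.0 [[130, 267], [130, 292], [165, 291], [166, 297], [174, 292], [285, 292], [289, 299], [289, 293], [305, 292], [304, 298], [287, 301], [261, 320], [308, 320], [317, 291], [389, 291], [389, 261], [387, 267], [220, 265], [238, 257], [241, 263], [241, 254], [248, 260], [250, 250
[... 2479 characters left out ...]
   87   88   89   89   88   89   87   89   88   85   57   57   57   57   55   57   57   54   21   22   23 
250  23   21   88   88   89   87   89   87   89   88   58   56   58   57   57   57   57   57   57   56   20   21   24 
258  25   22   87   88   87   87   88   88   66   57   58   57   58   58   57   56   57   56   55   55   21   20   19 
266  57   57   58   59   59   60   60   59   57   57   57   58   57   59   58   58   56   58   57   57   56   56   56 
274 110  110  110  110  111  111  109  110  110  111  110  111  111  110  110  110  109  111  110  109  110  110  110 
282  88  107  109  127  129  132  133  133  132  133  133  133  133  132   86  109  109  127  127  131  132   78   78
```

The numbers show the cup standing mouth up, with its rim outline at rows 172–236 and cols 221–289. I'll locate it and regrip.

```bash
python3 - <<'E'
from fit import *
i=r.camera_info("wrist");p,M,s=tool()
for a in((220.5,172),(289.5,172),(221.5,237),(288.5,237)):
  w=plane(i,a,.075);print(np.round(100*M.T@(w-p),2),w)
T=cv2.imread("pics/t12.png")
E
```

```text
[ 2.37 -3.08  5.62] [0.4670866  0.15120128 0.075     ]
[2.37 2.76 5.63] [0.5253851 0.1547692 0.075    ]
[-3.64 -3.19  5.62] [0.46967544 0.09112732 0.075     ]
[-3.64  2.87  5.63] [0.53015016 0.09482577 0.075     ]
```

Call:
arm_command(
  moves=[-0.6,-0.2,0,0,0,0,2,0,0,0,2,0,0,0,2,0,0,0,2,0,0,0,1.5,0,0,0,0.9,0,0,0,0.4,0,0,0,0,0],
)

```text
time: 15.05
ee_pos: [0.4965, 0.1231, 0.0219]
eef_rot: [0.685, 0.729, -0.001, -0.001]
ft_force: [-0.6, -0.0, 0.2]
width: 0.087
grip_force: 0.0
```

Call:
arm_command(
  moves=[0,0,0,0,0,0,0,0,0,0,0,0,0,0,0,0,0,0,0,0,0,0,0,0,0,0,0,0],
  fingers=0,
  squeeze=15,
)

```text
time: 15.63
ee_pos: [0.4978, 0.1234, 0.0233]
eef_rot: [0.685, 0.728, 0.0, 0.0]
ft_force: [1.8, -0.6, 4.8]
width: 0.0597
grip_force: 15.0
```

Call:
arm_command(
  moves=[0,0,-1,0,0,0,-2,0,0,0,-3,0,0,0,-3,0,0,0,-3,0,0,0,0,0],
)

```text
time: 16.13
ee_pos: [0.4995, 0.1248, 0.1485]
eef_rot: [0.685, 0.729, 0.003, 0.002]
ft_force: [0.3, 0.2, -1.2]
width: 0.0601
grip_force: 15.0
```

Call:
arm_command(
  moves=[-1.5,0.3,0,0,-2.9,0.55,0,0,-2.9,0.55,0,0,-2.9,0.55,0,0,-2.9,0.55,0,0,-2.9,0.55,0,0,-2.9,0.55,0,0,-2.9,0.55,0,0,-2.9,0.55,0,0,-2.9,0.55,0,0,-2.9,0.55,0,0,-2.4,0.4,0,0],
)

```text
time: 17.13
ee_pos: [0.579, -0.2035, 0.1425]
eef_rot: [0.685, 0.728, -0.0, -0.0]
ft_force: [0.4, -0.5, -1.3]
width: 0.06
grip_force: 15.0
```

Call:
arm_command(
  moves=[0,0,0,0,0,0,0,0,0,0,0,0],
)

```text
time: 17.38
ee_pos: [0.5791, -0.2001, 0.1427]
eef_rot: [0.685, 0.729, 0.0, -0.001]
ft_force: [-0.1, -0.1, -0.0]
width: 0.0596
grip_force: 15.0
```

```bash
python3 - <<'E'
from w import *
i,p,M,s,im=shot("w13")
S=cv2.cvtColor(r.camera("scene"),cv2.COLOR_RGB2BGR);cv2.imwrite('pics/s13.png',S)
print(p,s["joint_positions"],100*M.T@(np.array([.581,-.2005,.065])-p))
# cup silhouette in wrist: bright/gray in columns; scene cup box
for u in(240,270): print([(v,int(im[v,u].mean())) for v in range(100,260,6)])
W=p+np.array([0,0,-.02])
for th in(0,):
  for x,h in((30,0),(30,70)):
    for y in(-30,30):
      w=p+M[:,0]*x/1e3+M[:,1]*y/1e3+np.array([0,0,-.02+h/1e3]);c=R.from_quat(i["attitude"]).inv().apply(w-i["origin"]);print(x,y,h,i["cx"]+i["fx"]*c[0]/-c[2],i["cy"]-i["fy"]*c[1]/-c[2])
E
```

```text
[ 0.57909885 -0.20010016  0.14272406] [ 0.89147537  0.46154414 -0.8339363   1.52592464  0.34738479  1.3095324
  0.08158611] [-0.05998375  0.19046783  7.7722688 ]
[(100, 155), (106, 153), (112, 239), (118, 240), (124, 240), (130, 241), (136, 241), (142, 242), (148, 242), (154, 241), (160, 242), (166, 242), (172, 237), (178, 84), (184, 111), (190, 110), (196, 99), (202, 70), (208, 220), (214, 144), (220, 143), (226, 142), (232, 145), (238, 143), (244, 141), (250, 102), (256, 99)]
[(100, 165), (106, 176), (112, 240), (118, 240), (124, 240), (130, 240), (136, 240), (142, 239), (148, 239), (154, 238), (160, 238), (166, 160), (172, 143), (178, 87), (184, 110), (190, 110), (196, 112), (202, 72), (208, 218), (214, 145), (220, 143), (226, 141), (232, 146), (238, 144), (244, 140), (250, 104), (256, 100)]
30 -30 0 215.82134561132594 174.64831066378767
30 30 0 298.6119622639042 174.66743038823108
30 -30 70 198.13337979405316 206.54012227196375
30 30 70 317.847034926614 206.58336174656864
```

The cup is upright (edges at rows 176 and 206, as predicted) and over the pan centre. I'll lower it gently.

Call:
arm_command(
  moves=[0,0.2,1,0,0,0,1.5,0,0,0,1.5,0,0,0,1,0,0,0,0.8,0,0,0,0.4,0,0,0,0.3,0,0,0,0.2,0,0,0,0.2,0,0,0,0.2,0,0,0,0,0],
)

```text
time: 18.4
ee_pos: [0.5813, -0.2012, 0.0718]
eef_rot: [0.685, 0.728, -0.0, 0.0]
ft_force: [-0.0, 0.3, -1.4]
width: 0.06
grip_force: 15.0
```

Call:
arm_command(
  moves=[0,0,0.15,0,0,0,0.15,0,0,0,0.15,0,0,0,0,0],
  squeeze=8,
)

```text
time: 18.73
ee_pos: [0.5812, -0.2011, 0.0671]
eef_rot: [0.685, 0.728, -0.0, -0.0]
ft_force: [0.1, 0.8, -1.8]
width: 0.0597
grip_force: 8.0
```

Call:
arm_command(
  moves=[0,0,0.15,0,0,0,0.15,0,0,0,0,0],
)

```text
time: 18.98
ee_pos: [0.5812, -0.2011, 0.064]
eef_rot: [0.685, 0.729, -0.0, -0.0]
ft_force: [0.6, -0.0, -2.1]
width: 0.0601
grip_force: 8.0
```

Call:
arm_command(
  moves=[0,0,0.15,0,0,0,0,0],
)

```text
time: 19.15
ee_pos: [0.5815, -0.2011, 0.0631]
eef_rot: [0.685, 0.729, -0.0, 0.0]
ft_force: [-0.7, 0.6, 1.5]
width: 0.0598
grip_force: 8.0
```

Call:
arm_command(
  moves=[0,0,0.1,0,0,0,0,0],
)

```text
time: 19.32
ee_pos: [0.5815, -0.2012, 0.0628]
eef_rot: [0.685, 0.729, -0.0, 0.0]
ft_force: [-3.8, 0.4, 7.9]
width: 0.06
grip_force: 8.0
```

Contact. I'll release, rise, and then move over towards the key for a look.

Call:
arm_command(
  moves=[0,0,0,0,0,0,0,0,0,0,0,0,0,0,0,0,0,0,0,0,0,0,-0.5,0,0,0,-1.5,0,0,0,-3,0,0,0,-3,0,0,0,-3,0,0,0,-3,0,0,0,0,0],
  fingers=100,
)

```text
time: 20.32
ee_pos: [0.584, -0.2011, 0.2086]
eef_rot: [0.685, 0.729, 0.002, 0.004]
ft_force: [0.6, 0.5, 0.4]
width: 0.0866
grip_force: 0.0
```

```bash
python3 - <<'E'
from w import *
i,p,M,s,im=shot("w14")
T=cv2.cvtColor(r.camera("top"),cv2.COLOR_RGB2BGR);cv2.imwrite('pics/t14.png',T)
S=cv2.cvtColor(r.camera("scene"),cv2.COLOR_RGB2BGR);cv2.imwrite('pics/s14.png',S)
print(s["time"],p,s["ft_force"],np.degrees(np.arctan2(M[1,0],M[0,0])))
def px(w):
  c=R.from_quat(i["attitude"]).inv().apply(w-i["origin"]);return np.round([i["cx"]+i["fx"]*c[0]/-c[2],i["cy"]-i["fy"]*c[1]/-c[2]],1)
for x,y in((30,-30),(30,30),(-30,30),(-30,-30)):
  b=np.array([.5815,-.201,.115])+M[:,0]*x/1e3+M[:,1]*y/1e3
  print(px(b),px(b-[0,0,.07]))
for u in(240,268): print([(v,int(im[v,u].mean())) for v in range(120,262,4)])
for v in (180,195,215): print(v,[(u,int(im[v,u].mean())) for u in range(195,325,4)])
E
```

```text
20.3167 [ 0.58399919 -0.20107798  0.20860152] [0.58232239 0.51957594 0.36030878] 93.5304438876624
[222.1 156.5] [227.9 146.1]
[284.7 156.5] [278.7 146.1]
[283.  215.1] [277.6 194.7]
[224. 215.] [229.2 194.6]
[(120, 239), (124, 238), (128, 239), (132, 239), (136, 238), (140, 239), (144, 239), (148, 102), (152, 110), (156, 149), (160, 154), (164, 143), (168, 144), (172, 143), (176, 141), (180, 140), (184, 165), (188, 184), (192, 139), (196, 102), (200, 100), (204, 99), (208, 99), (212, 142), (216, 179), (220, 179), (224, 178), (228, 98), (232, 83), (236, 81), (240, 82), (244, 82), (248, 82), (252, 82), (256, 82), (260, 82)]
[(120, 236), (124, 236), (128, 236), (132, 235), (136, 236), (140, 236), (144, 235), (148, 101), (152, 108), (156, 147), (160, 220), (164, 158), (168, 144), (172, 143), (176, 143), (180, 141), (184, 142), (188, 178), (192, 140), (196, 99), (200, 97), (204, 99), (208, 98), (212, 130), (216, 179), (220, 182), (224, 165), (228, 83), (232, 82), (236, 82), (240, 83), (244, 82), (248, 81), (252, 82), (256, 82), (260, 82)]
180 [(195, 87), (199, 140), (203, 144), (207, 143)
[... 435 characters left out ...]
23, 137), (227, 81), (231, 101), (235, 101), (239, 103), (243, 101), (247, 101), (251, 104), (255, 103), (259, 102), (263, 102), (267, 101), (271, 101), (275, 86), (279, 116), (283, 178), (287, 184), (291, 186), (295, 188), (299, 184), (303, 183), (307, 135), (311, 61), (315, 53), (319, 52), (323, 52)]
215 [(195, 110), (199, 111), (203, 180), (207, 181), (211, 179), (215, 180), (219, 181), (223, 177), (227, 175), (231, 174), (235, 176), (239, 175), (243, 174), (247, 173), (251, 173), (255, 175), (259, 173), (263, 172), (267, 171), (271, 169), (275, 169), (279, 170), (283, 182), (287, 183), (291, 185), (295, 185), (299, 182), (303, 181), (307, 134), (311, 57), (315, 53), (319, 52), (323, 52)]
```

The cup stands on the pan, with its rim at rows 156–212 as predicted. Next I'll turn the tool and look at the key.

Call:
arm_command(
  moves=[0,0,0,7.1,0,0,0,7.1,0,0,0,7.1,0,0,0,7.1,0,0,0,7.1,0,0,0,7.1,0,0,0,7.1,0,0,0,7.1,0,0,0,7.1,0,0,0,7.1,0,0,0,7.1,0,0,0,7.1],
)

```text
time: 21.47
ee_pos: [0.5805, -0.201, 0.2002]
eef_rot: [0.998, 0.07, -0.001, -0.0]
ft_force: [0.0, 0.3, -0.4]
width: 0.087
grip_force: 0.0
```

Call:
arm_command(
  moves=[-2.8,-0.1,0,0,-2.8,-0.1,0,0,-2.8,-0.1,0,0,-2.8,-0.1,0,0,-2.8,-0.1,0,0,-2.8,-0.1,0,0,-2.7,-0.1,0,0,0,0,0,0,0,0,0,0],
)

```text
time: 22.22
ee_pos: [0.3859, -0.2229, 0.2011]
eef_rot: [0.997, 0.071, -0.001, 0.0]
ft_force: [-0.1, -0.3, 0.1]
width: 0.0873
grip_force: 0.0
```

```bash
python3 - <<'E'
from w import *
i,p,M,s,im=shot("w15")
print(s["time"],p,s["joint_positions"],np.degrees(np.arctan2(M[1,0],M[0,0])))
def px(w):
  c=R.from_quat(i["attitude"]).inv().apply(w-i["origin"]);return np.round([i["cx"]+i["fx"]*c[0]/-c[2],i["cy"]-i["fy"]*c[1]/-c[2]],1)
k=px(np.array([.4517,-.2139,.093]));print("key px",k,px(np.array([.4517,-.2139,.064])))
x,y=k.astype(int)
g=cv2.cvtColor(im,cv2.COLOR_BGR2GRAY)
for v in range(y-56,min(y+60,384),4): print(v,' '.join('%3d'%a for a in g[v,x-64:x+65:4]))
E
```

```text
22.2167 [ 0.38587703 -0.22286623  0.20111708] [ 0.99967397 -0.04758716 -0.55408544  1.86546334 -0.0249964   1.31769686
 -0.97558979] 8.18331294863921
key px [256.3 114.6] [256.1 113.5]
58 227 227 227 227 227 227 228 228 227 227 228 227 227 227 227 148 147 148 149 146 148 148 146 146 149 147 146 135 148 146 134 133 145
62 228 227 227 228 226 227 227 227 225 228 228 227 228 228 184 149 150 149 151 149 151 149 151 149 149 150 147 149 149 148 149 150 149
66 228 227 228 225 155 150 151 160 150 181 228 227 228 222 148 149 150 149 149 148 150 149 148 149 150 148 148 150 149 148 149 149 151
70 160 197 196 155 149 149 148 149 149 148 155 161 154 150 150 150 148 148 150 150 150 148 150 149 150 150 150 149 150 150 150 149 150
74 147 145 129 131 130 134 132 136 134 139 139 143 146 148 146 146 148 148 149 149 149 150 149 150 149 150 149 151 149 150 151 151 151
78 227 199 151 151 149 140 150 149 149 149 147 147 146 140 146 145 142 142 140 140 140 138 138 136 136 132 130 132 131 133 131 134 131
82 228 217 154 153 153 154 154 153 153 153 152 154 154 155 153 153 153 153 154 154 152 153 153 153 152 15
[... 2317 characters left out ...]
 196 199 200 200 202
154  87  60  60  60  61  60  60  61  60  60  59  59  59  58  61  60  60  60  59  60  61  65  91  97  98  97 103 102 102 108 116 121 130
158  62  61  61  62  60  60  60  61  58  59  59  61  60  59  60  59  60  60  59  59  63  89  99  99  98  99  98  97  99  98 108 111 111
162  61  59  60  60  60  59  59  60  61  59  60  60  59  59  61  61  60  60  59  60  92 100  98  98  99  98  97 100  99  98 105 111 112
166  59  60  60  61  59  60  60  62  61  60  60  60  59  61  59  59  59  59  60  69 111 104  98  99  98  99  99  97  98  99 108 111 112
170  59  60  61  59  59  60  59  59  60  60  59  59  60  60  60  62  60  60  62 104 111 107  97  98  98  98  99  99  98  97 108 112 112
```

The disc is centred at about (256,114), matching the predicted key pixel. The bar lies along the image vertical, i.e. tool x. Going down to grip it.

Call:
arm_command(
  moves=[2.2,0,0,0,2.2,0,0,0,2.2,0,0,0,0,0,2.5,0,0,0,2.5,0,0,0,2.5,0,0,0,2.5,0,0,0,1.6,0,0,0,1,0,0,0,0.5,0,0,0,0.2,0,0,0,0,0],
)

```text
time: 23.27
ee_pos: [0.4533, -0.2127, 0.0691]
eef_rot: [0.997, 0.073, 0.0, -0.0]
ft_force: [-0.3, 0.2, -0.0]
width: 0.087
grip_force: 0.0
```

Call:
arm_command(
  moves=[0,0,0,0,0,0,0,0,0,0,0,0,0,0,0,0,0,0,0,0,0,0,0,0,0,0,0,0,0,0,0,0,0,0,0,0,0,0,0,0],
  fingers=0,
  squeeze=20,
)

```text
time: 24.1
ee_pos: [0.4527, -0.2128, 0.0688]
eef_rot: [0.997, 0.073, -0.0, 0.0]
ft_force: [0.5, 0.4, -0.4]
width: 0.0282
grip_force: 0.0
```

Call:
arm_command(
  moves=[0,0,0,0,0,0,0,0,0,0,0,0,0,0,0,0,0,0,0,0,0,0,0,0],
)

```text
time: 24.6
ee_pos: [0.4527, -0.2128, 0.0689]
eef_rot: [0.997, 0.073, 0.0, 0.0]
ft_force: [-0.8, 0.2, 0.4]
width: 0.0009
grip_force: 0.0
```

The fingers shut fully (0.9 mm), so they missed the bar. I'll check numerically.

```bash
python3 - <<'E'
from w import *
i,p,M,s,im=shot("w16")
print(p,s["ft_force"],s["torque"],s["width"],s["grip_force"])
def px(w,i=i):
  c=R.from_quat(i["attitude"]).inv().apply(w-i["origin"]);return np.round([i["cx"]+i["fx"]*c[0]/-c[2],i["cy"]-i["fy"]*c[1]/-c[2]],1)
k=np.array([.4517,-.2139,.093])
print("key",px(k),"disc",px(k-[0,0,.029]),"tcp",px(p),"ends",px(k+M[:,0]*.022),px(k-M[:,0]*.022))
g=cv2.cvtColor(im,cv2.COLOR_BGR2GRAY)
for v in range(130,330,6): print(v,' '.join('%3d'%a for a in g[v,190:322:4]))
for n in("scene","top"):
  I=r.camera_info(n);S=cv2.cvtColor(r.camera(n),cv2.COLOR_RGB2BGR);cv2.imwrite(f'pics/{n}16.png',S);G=cv2.cvtColor(S,cv2.COLOR_BGR2GRAY)
  c=px(k,I);print(n,c,px(p,I));x,y=c.astype(int)
  for v in range(y-16,y+18,2): print(v,' '.join('%3d'%a for a in G[v,x-24:x+25:2]))
E
```

```text
[ 0.45269391 -0.21283437  0.06885453] [-0.81040266  0.1627714   0.39499637] [ 0.01366145 -0.00496126 -0.0035564 ] 0.0009471381309358162 0.0
key [257.7 237.3] disc [257.3 219.6] tcp [256.1 220.7] ends [257.8 203.3] [257.6 269.1]
130  79  79  79  79  79  79  78  81  89  99  99  97  98  98  98  98  98 100  98 100 100  98 100 105 109 112 112 116 116 120 123 127 132
136  77  79  79  79  79  78  79  79  78  79  78  88  98  97  99  99  99  98  98  98 100  99  98  98  99  98  98  98  99  99  98 100  99
142  79  79  78  79  78  77  77  79  79  77  77  78  78  80  82  82  90  99  98  99  98 100  98 100  99 100  98  99  98  97 100  99  97
148  78  79  79  79  80  79  78  78  80  79  80  79  77  78  79  79  79  80  79  96  97  98 100  98  97  98  98  98  98  99  99  99  99
154  78  77  77  78  77  79  79  78  79  79  80  79  78  79  80  78  79  78  78  78  78  80  81  78  79  79  81  98  99  99  98  98  99
160  57  55  56  56  55  54  55  54  55  54  54  54  56  54  54  55  55  54  56  55  55  54  56  56  57  56  57  57  59  59  60  63  65
166  78  76  77  77  76  76  76  74  75  76  75  76  74 
[... 6653 characters left out ...]
  60  61  60  52  20  20  22  24  28  46  90  69  68  65  60  86 100  66  67
215  49  60  73  72  71  59  59  60  59  54  15  18  22  26  25  24  65  93  69  67  77  90  66  70  67
217  42  43  74  64  71  60  61  61  60  55  19  12  21  25  24  23  35  77  79  67  67  65  68  67  66
219 129 119  79  67  69  58  58  59  59  49  52  61  18  24  23  25  21  35  67  69  67  68  68  68  66
221 129 122  60  74  99  60  61  86  65  66  66  62  20  25  23  24  23  61  79  67  67  67  68  69  98
223 128 128  48  73  58  59  61  67  69  69  74  70  68  60  53  50  68  82  85  68  67  69  65  68 136
225 124 118  78  66  53  52  52  54  49  43  45  50  49  51  50  48  72  73  71  66  67  65  64  69 199
```

The image puts the bar between the fingers, which contradicts the width reading. A small test twist will tell.

Call:
arm_command(
  moves=[0,0,0,7,0,0,0,7,0,0,0,7,0,0,0,0],
)

```text
time: 25.08
ee_pos: [0.4527, -0.2128, 0.0689]
eef_rot: [0.994, -0.113, 0.0, 0.0]
ft_force: [-0.3, -0.0, 0.0]
width: 0.0006
grip_force: 0.0
```

```bash
python3 - <<'E'
from w import *
i,p,M,s,im=shot("w17")
print(p,np.degrees(np.arctan2(M[1,0],M[0,0])),s["ft_force"],s["torque"],s["width"],s["grip_force"])
g=cv2.cvtColor(im,cv2.COLOR_BGR2GRAY);g0=cv2.cvtColor(cv2.imread("pics/w16.png"),cv2.COLOR_BGR2GRAY)
gg=cv2.LUT(g,np.clip(np.arange(256)*3,0,255).astype(np.uint8))
for v in range(184,312,4): print(v,' '.join('%3d'%a for a in g[v,222:296:3]))
E
```

```text
[ 0.45270845 -0.2128325   0.06886125] -13.01352051023733 [-0.31468064 -0.03691013  0.01261346] [0.02448304 0.03696341 0.04585506] 0.0006248660484851933 0.0
184 118 117 117 117 117 116 117 116 116 116 116 116 117 117 116 116 116 116 117 118 116 117 118 116 117
188 117 116 118 117 117 117 116 118 115 116 113 112 104 113 117 116 118 117 117 117 116 117 117 116 117
192 117 117 116 116 117 117 115  82  39  30  30  34  32  33  34  40  67 110 117 116 117 117 116 116 117
196 117 116 117 117 113  60  29  25  25  27  22  26  33  33  32  31  33  31  58 106 117 116 116 118 142
200 117 118 117 105  40  34  25  24  25  25  25  25  30  33  33  32  34  34  34  36 102 116 116 117 143
204 117 116 101  38  34  32  26  24  28  29  26  25  22  32  34  33  32  31  34  34  36 102 117 117 133
208 117 117  54  32  35  29  27  31  32  31  33  30  24  29  32  33  32  32  34  32  32  40 113 120 146
212 116 105  35  34  34  31  32  32  32  32  32  31  24  23  33  35  34  31  34  33  31  33  97 117 143
216 116  68  34  34  34  33  29  33  33  33  32  34  31  24  30  33  33  34  31  32  34  33  68 116 131
220 116 
[... 1683 characters left out ...]
 128  96  98  98  98  96  98  95  98  97 126 126  49  50  50  50  48  49  51
288  50  48  50  51  51 125 127  92  92  93  93  92  93  93  93  92 120 121  50  49  50  48  51  52  51
292  49  51  50  49  53 123 122  67  70  69  69  72  68  68  68  67 121 120  49  49  50  52  50  50  51
296  52  49  48  51  50 118 122  38  46  46  47  53  48  47  48  38 126 114  51  50  49  49  49  49  52
300  49  52  49  50  48 112 114  33  47  46  48  50  46  45  46  33 124 108  50  50  50  50  50  50  50
304  49  50  50  49  49  81  97  26  46  44  47  52  44  44  47  27 108  83  49  51  49  50  48  50  50
308  49  49  50  50  49  37  29  25  46  45  46  51  47  45  45  25  27  39  50  49  50  50  49  50  49
```

```bash
python3 - <<'E'
from w import *
t=r.camera_info("top");sc=r.camera_info("scene");i=r.camera_info("wrist");p,M,s=tool()
print("disc top/scene",tri(t,(352.8,210.4),sc,(147.7,246.9)))
# wrist cam in tool frame
o=M.T@(i["origin"]-p);Q=M.T@R.from_quat(i["attitude"]).as_matrix()
def cam(p,yaw):
  c,n=np.cos(np.radians(yaw)),np.sin(np.radians(yaw));M=np.array([[c,n,0],[n,-c,0],[0,0,-1.]])
  return dict(i,origin=p+M@o,attitude=R.from_matrix(M@Q).as_quat())
a=cam(np.array([.38588,-.22287,.20112]),8.18);b=cam(np.array([.45269,-.21283,.06885]),8.3)
print("disc w15",plane(a,(256.5,115.5),.064),"w16",plane(b,(256.8,220),.064),tri(a,(256.5,115.5),b,(256.8,220)))
im=cv2.imread("pics/w15.png")
print("pointer",tri(a,(256,132),t,(355.6,214.3)),tri(a,(256,132),sc,(141.7,234.6)),[plane(a,(256,v),.093) for v in(126,138)])
g=cv2.cvtColor(im,cv2.COLOR_BGR2GRAY)
for v in range(90,142,2): print(v,' '.join('%3d'%x for x in g[v,232:280:2]))
E
```

```text
disc top/scene (array([ 0.45126566, -0.21549964,  0.06175684]), np.float64(0.0039331744469017806))
disc w15 [ 0.44985122 -0.21520498  0.064     ] w16 [ 0.45125926 -0.2141609   0.064     ] (array([ 0.44962263, -0.21484564,  0.05973195]), np.float64(0.0008227320765458634))
pointer (array([ 0.43617163, -0.21641569,  0.09910015]), np.float64(0.0006162886811872956)) (array([ 0.43590455, -0.21552896,  0.09182017]), np.float64(0.0026597196926801407)) [array([ 0.44105978, -0.21582947,  0.093     ]), array([ 0.42954949, -0.2174951 ,  0.093     ])]
90 153 154 154 154 153 153 153 154 153 154 153 153 153 153 154 153 153 153 154 153 153 153 155 154
92 153 153 154 153 155 154 154 153 150 145 126 128 126 129 136 149 153 154 154 154 154 153 154 153
94 153 154 153 154 153 154 153 137 106  72  53  55  54  58  64 101 128 149 152 153 154 153 153 154
96 152 153 153 153 152 147 120  79  51  37  45  48  51  52  50  47  66 105 140 152 154 153 154 154
98 154 153 154 154 132  92  60  55  45  36  46  50  50  54  50  43  53  58  82 126 152 153 154 153
100 153 154 153 147  98  55  54  53  45  37  45  49  51  51 
[... 1339 characters left out ...]

128 120 121 117  85  44  35  37  36  37  39  79 233 237  87  44  49  49  51  53  52  93 147 153 153
130 119 120 118 116  84  42  35  35  33  38  80 233 230  75  42  50  51  51  53  81 136 152 152 153
132 120 120 120 120 115  84  48  35  31  37  75 233 231  77  40  49  51  60 101 140 152 152 154 153
134 120 120 119 119 120 116 100  68  43  32  84 235 230  76  40  59  79 113 148 154 151 154 152 153
136 119 119 119 119 118 120 120 115  92  42  78 211 201  62  57 115 145 149 152 153 153 153 153 152
138 118 117 119 120 119 120 119 119 114  74  71 158 143  62  76 125 143 150 152 152 152 151 153 153
140 118 119 119 119 118 119 119 119 117 115 114 115 116 108 114 118 122 142 149 147 137 137 136 143
```

```bash
python3 - <<'E'
from w import *
for k in range(4):
  i,p,M,s,im=shot("w18"); print(s["time"],np.round(s["ft_force"],2),np.round(s["torque"],3),np.round(s["joint_torque"],2),s["width"],s["grip_force"])
def px(w):
  c=R.from_quat(i["attitude"]).inv().apply(w-i["origin"]);return np.round([i["cx"]+i["fx"]*c[0]/-c[2],i["cy"]-i["fy"]*c[1]/-c[2]],1)
k=np.array([.4503,-.2148,.093])
for yaw in(6.5,-13):
  d=np.array([np.cos(np.radians(yaw)),np.sin(np.radians(yaw)),0]);e=np.array([-d[1],d[0],0])
  print(yaw,"ptr",px(k-d*.0145),px(k-d*.021),"far",px(k+d*.022),"corners",[px(k+a*d*.022+b*e*.006).tolist() for a in(1,-1) for b in(1,-1)])
print("tcp",px(p),px(p+[0,0,.019]),px(p+[0,0,.04]))
g=cv2.cvtColor(im,cv2.COLOR_BGR2GRAY)
for v in range(188,276,3): print(v,' '.join('%2d'%min(x,99) for x in g[v,228:292:2]))
E
```

```text
25.1333 [-0.73  0.42 -0.13] [ 0.045  0.026 -0.   ] [ -0.14 -45.21  -3.55 -34.56  -0.06  -0.09  -1.82] 0.00039472044089804224 0.0
25.1833 [ 0.41  0.53 -0.43] [ 0.064  0.043 -0.005] [-1.200e-01 -4.520e+01 -3.660e+00 -3.457e+01 -3.000e-02 -8.000e-02
 -6.800e-01] 0.00035221266752617227 0.0
25.2333 [-0.06  0.71  0.78] [0.071 0.049 0.017] [-1.100e-01 -4.519e+01 -3.750e+00 -3.456e+01 -2.000e-02 -8.000e-02
 -1.800e-01] 0.00036972970145696436 0.0
25.2833 [0.14 0.65 0.54] [ 0.07   0.011 -0.032] [-1.000e-01 -4.519e+01 -3.810e+00 -3.456e+01 -2.000e-02 -7.000e-02
 -0.000e+00] 0.00045845211735385264 0.0
6.5 ptr [266.8 258.3] [270. 267.] far [247.4 206.2] corners [[237.9, 209.3], [257.0, 203.0], [261.5, 271.0], [279.5, 265.6]]
-13 ptr [259.  259.4] [258.9 268.6] far [259.8 204.3] corners [[249.7, 204.2], [270.0, 204.3], [249.4, 269.9], [268.3, 270.1]]
tcp [255.2 220.5] [255.3 231.9] [255.4 247.4]
188 99 99 99 99 99 99 99 99 99 99 99 99 99 99 99 99 99 99 99 99 99 99 99 99 99 99 99 99 99 99 99 99
191 99 99 99 99 99 99 99 99 92 63 49 46 39 39 34 33 37 42 51 60 81 95 99 99 99 99 99 99 99 99 99 99
194 9
[... 2094 characters left out ...]

257 38 37 38 37 42 93 99 72 28 33 32 35 35 38 32 34 35 31 33 28 77 99 90 41 39 38 39 38 37 36 36 37
260 36 39 37 38 45 99 99 76 29 33 34 33 33 57 53 34 35 31 32 31 77 99 99 46 37 39 38 38 39 37 38 37
263 39 37 38 37 53 99 99 73 32 34 34 35 36 58 56 36 36 36 35 32 71 99 99 50 35 39 40 38 38 39 37 38
266 39 40 39 38 56 99 99 75 65 66 65 65 66 67 65 67 66 66 64 65 74 99 99 54 37 38 41 39 39 37 40 39
269 49 48 48 49 67 99 99 84 81 79 82 79 80 79 79 80 80 79 79 79 83 99 99 65 47 48 48 49 48 46 47 48
272 48 49 49 48 66 99 99 89 87 88 87 86 88 87 87 88 88 88 87 88 90 99 99 66 49 49 48 49 48 49 49 49
275 51 48 50 49 74 99 99 92 90 92 93 92 92 93 93 93 91 91 93 92 93 99 99 70 50 48 50 49 50 50 50 49
```

The bar is still at rest, and the shut finger tips appear above its top. They evidently sit higher than the TCP value suggests. I'll reopen, turn back, centre, and lower in small steps while watching the force.

Call:
arm_command(
  moves=[0,0,0,-6.5,0,0,0,-6.5,0,0,0,-6.5,-0.25,0.15,0,0,0,0,0,0,0,0,0,0,0,0,0,0,0,0,0,0],
  fingers=45,
)

```text
time: 26.0
ee_pos: [0.4504, -0.2146, 0.0689]
eef_rot: [0.998, 0.059, 0.0, 0.0]
ft_force: [0.0, -0.8, 0.6]
width: 0.0373
grip_force: 0.0
```

Call:
arm_command(
  moves=[0,0,0.2,0,0,0,0.2,0,0,0,0.1,0,0,0,0,0],
)

```text
time: 26.33
ee_pos: [0.4502, -0.2145, 0.0635]
eef_rot: [0.998, 0.059, -0.0, -0.0]
ft_force: [-0.3, 0.4, 0.2]
width: 0.0391
grip_force: 0.0
```

Call:
arm_command(
  moves=[0,0,0.2,0,0,0,0.2,0,0,0,0.2,0,0,0,0,0],
)

```text
time: 26.67
ee_pos: [0.4501, -0.2145, 0.0574]
eef_rot: [0.998, 0.06, -0.0, -0.0]
ft_force: [0.6, 0.4, 0.1]
width: 0.0392
grip_force: 0.0
```

Call:
arm_command(
  moves=[0,0,0.2,0,0,0,0.2,0,0,0,0.1,0,0,0,0,0],
)

```text
time: 27.0
ee_pos: [0.4502, -0.2145, 0.0526]
eef_rot: [0.998, 0.06, -0.0, -0.0]
ft_force: [0.8, 0.4, -0.2]
width: 0.0391
grip_force: 0.0
```

There's no contact even with the claimed TCP below the head's top, so the fingers really are higher. I'll try closing here.

Call:
arm_command(
  moves=[0,0,0,0,0,0,0,0,0,0,0,0,0,0,0,0,0,0,0,0,0,0,0,0],
  fingers=0,
  squeeze=20,
)

```text
time: 27.5
ee_pos: [0.4504, -0.2141, 0.0529]
eef_rot: [0.998, 0.06, -0.0, -0.0]
ft_force: [-0.5, 3.0, 1.5]
width: 0.0119
grip_force: 20.0
```

The bar is gripped (11.9 mm). Now I twist clockwise.

Call:
arm_command(
  moves=[0,0,0,6.5,0,0,0,6.5,0,0,0,6.5,0,0,0,6.5,0,0,0,6.5,0,0,0,6.5,0,0,0,6.5,0,0,0,6.5,0,0,0,6.5,0,0,0,6.5,0,0,0,0],
)

```text
time: 28.42
ee_pos: [0.451, -0.2128, 0.0529]
eef_rot: [0.872, -0.489, -0.0, -0.001]
ft_force: [0.9, 7.0, 2.4]
width: 0.0112
grip_force: 20.0
```

```bash
python3 - <<'E'
from h import *
p,M,s=tool();print(s["time"],np.degrees(np.arctan2(M[1,0],M[0,0])),s["ft_force"],s["torque"],s["joint_positions"],s["width"],s["grip_force"])
E
```

```text
28.4167 -58.503982604803866 [0.90495744 6.97980725 2.37255971] [ 1.51764575 -0.10552339  0.10507893] [ 0.76926668  0.22137497 -0.4592684   1.92932503  0.11278156  1.01618686
 -2.33172983] 0.01123463187513259 20.028485655784607
```

Call:
arm_command(
  moves=[0,0,0,2,0,0,0,1.5,0,0,0,0],
)

```text
time: 28.67
ee_pos: [0.451, -0.2128, 0.0529]
eef_rot: [0.859, -0.513, -0.0, -0.001]
ft_force: [0.9, 6.6, 1.3]
width: 0.0117
grip_force: 20.0
```

```bash
python3 - <<'E'
from h import *
p,M,s=tool();print(s["time"],np.degrees(np.arctan2(M[1,0],M[0,0])),s["ft_force"],s["torque"],s["joint_positions"][6],s["width"],s["grip_force"])
E
```

```text
28.6667 -61.676233188136905 [0.86019256 6.62845177 1.30044126] [ 1.56332194 -0.13055002  0.10274597] -2.385662013093902 0.011677066113930427 20.02955675125122
```

Call:
arm_command(
  moves=[0,0,0,2,0,0,0,1,0,0,0,0],
)

```text
time: 28.92
ee_pos: [0.451, -0.2128, 0.0529]
eef_rot: [0.845, -0.534, -0.0, -0.001]
ft_force: [1.2, 6.5, 1.7]
width: 0.0112
grip_force: 20.4
```

```bash
python3 - <<'E'
from w import *
i,p,M,s,im=shot("w20");print(s["time"],np.degrees(np.arctan2(M[1,0],M[0,0])),s["ft_force"],s["torque"],s["joint_positions"][6],s["width"],s["grip_force"])
E
```

```text
28.9167 -64.61435911633522 [1.24128456 6.46291922 1.70358254] [ 1.56410796 -0.22469185  0.40591971] -2.4358696737373684 0.011209975722623543 20.448190569877625
```

The torque jumped from 0.10 to 0.41 N m, so the key is at its stop. I'll open so it springs back, then rise.

Call:
arm_command(
  moves=[0,0,0,0,0,0,0,0,0,0,0,0,0,0,0,0,0,0,0,0,0,0,0,0,0,0,0,0,0,0,0,0,0,0,0,0,0,0,0,0,0,0,0,0,0,0,0,0],
  fingers=100,
)

```text
time: 29.97
ee_pos: [0.4504, -0.2148, 0.0529]
eef_rot: [0.845, -0.535, 0.0, 0.0]
ft_force: [0.3, 0.2, -0.3]
width: 0.0825
grip_force: 0.0
```

Call:
arm_command(
  moves=[0,0,-0.5,0,0,0,-1.5,0,0,0,-3,0,0,0,-3,0,0,0,-3,0,0,0,-2,0,0,0,-1.5,0,0,0,0,0],
)

```text
time: 30.63
ee_pos: [0.452, -0.2152, 0.2017]
eef_rot: [0.845, -0.535, 0.003, -0.0]
ft_force: [0.3, -0.2, -0.9]
width: 0.087
grip_force: 0.0
```

Call:
arm_command(
  moves=[0,0,0,-7,0,0,0,-7,0,0,0,-7,0,0,0,-7,0,0,0,-7,0,0,0,-7,0,0,0,-7,0,0,0,-7,0,0,0,-7,0,0,0,-7,0,0,0,0],
)

```text
time: 31.55
ee_pos: [0.4501, -0.2144, 0.1973]
eef_rot: [0.999, 0.049, -0.0, -0.0]
ft_force: [0.0, -0.5, -0.1]
width: 0.087
grip_force: 0.0
```

Call:
arm_command(
  moves=[-2,0,0,0,-2,0,0,0,-2,0,0,0,0,0,0,0,0,0,0,0],
)

```text
time: 31.97
ee_pos: [0.3901, -0.2205, 0.1979]
eef_rot: [0.999, 0.044, 0.0, 0.0]
ft_force: [0.4, 0.3, 0.5]
width: 0.0868
grip_force: 0.0
```

```bash
python3 - <<'E'
from w import *
i,p,M,s,im=shot("w21");print(s["time"],p,np.degrees(np.arctan2(M[1,0],M[0,0])),s["ft_force"],s["width"])
def px(w,i=i):
  c=R.from_quat(i["attitude"]).inv().apply(np.array(w)-i["origin"]);return np.round([i["cx"]+i["fx"]*c[0]/-c[2],i["cy"]-i["fy"]*c[1]/-c[2]],1)
x,y=px([.4503,-.2148,.093]).astype(int);print(x,y,"ptr rest",px([.436,-.2163,.093]))
g=cv2.cvtColor(im,cv2.COLOR_BGR2GRAY)
for v in range(y-28,y+34,3): print(v,' '.join('%3d'%a for a in g[v,x-30:x+31:3]))
t=r.camera_info("top");T=cv2.cvtColor(r.camera("top"),cv2.COLOR_RGB2BGR);cv2.imwrite("pics/t21.png",T)
sc=r.camera_info("scene");S=cv2.cvtColor(r.camera("scene"),cv2.COLOR_RGB2BGR);cv2.imwrite("pics/s21.png",S)
print("cup expected scene rim",[px(np.array([.5815,-.201,.115])+[a,b,0],sc).tolist() for a in(-.03,.03) for b in(-.03,.03)], [px(np.array([.5815,-.201,.045])+[a,b,0],sc).tolist() for a in(-.03,.03) for b in(-.03,.03)])
S0=cv2.imread("pics/scene0.png");d=cv2.absdiff(S,S0).max(2)>40
n,l,st,ce=cv2.connectedComponentsWithStats(d.astype(np.uint8));print([(a.tolist()) for a in st[1:] if a[4]>40])
T0=cv2.imread("pics/top0.png")
for q in(S[:,:],): 
  G=cv2.cvtColor(q,cv2.COLOR_BGR2GRAY)
  for v in range(225,300,4): print(v,' '.join('%3d'%a for a in G[v,155:220:3]))
E
```

```text
31.9667 [ 0.39009396 -0.22051935  0.19785416] 5.043171926834099 [0.42694853 0.2502659  0.5493546 ] 0.08676930739449965
255 121 ptr rest [255.4 136.3]
93 152 151 152 153 154 154 153 154 153 154 153 154 154 154 154 153 153 153 152 153 153
96 152 153 152 153 152 153 153 153 151 147 147 151 153 154 154 153 153 154 153 154 153
99 152 151 152 152 153 153 146  89  63  49  51  62  93 138 153 153 153 153 154 153 152
102 152 153 152 152 153 124  62  38  40  49  53  46  52  60 112 152 153 153 153 153 154
105 153 153 153 153 123  51  52  42  42  50  52  47  53  54  54 111 153 153 152 153 153
108 152 153 151 144  60  52  51  51  43  49  54  47  53  55  52  59 137 152 153 153 152
111 151 152 152  91  51  52  51  45  44  51  53  47  53  55  55  52  91 152 153 153 152
114 147 152 151  70  53  51  53  44  45  50  51  45  51  54  54  51  63 149 152 153 153
117 146 151 147  56  53  49  51  43  42  48  51  45  53  54  54  54  52 141 152 153 153
120 121 126 141  55  49  49  51  44  42  50  52  47  52  50  52  52  52 138 152 152 153
123 116 120 116  55  49  50  51  47  43  49  50  46  51  51  51  53  55 1
[... 2359 characters left out ...]
  95 105  89  91 101 101 101  97  95 214 215 216 216 216
273 124 133 131 133 127 106 113 107 109 111  96 100  99 102 100 100  69 200 215 220 212 220
277 133 133 132 133 133  94 104 110 111 107 100 101  97 100  90  85 104 164 222 216 217 219
281 135 135 133 136 135 133 124  88 105 112 110  96  97  71 120 134 137 133 190 218 221 201
285 136 132 136 137 133 136 130 134 122  83 110  76 114 103 128 134 144 221 219 220 138  65
289 132 136 133 136 133 131 132 136 130 130 115 106 131 138 133 223 220 219 225  84  89 118
293  80 138 133 131 133 130 134 129 130 221 151 133 136 144 221 219 219 180  61 138  89  63
297  84  83  76 178 201 220 219 216 218 216 218 222 203 221 218 221 114  71 131  68  62  60
```

The key is back at rest and the cup is standing on the pan where it was set. In the scene view nothing else has changed. Handing in.

```bash
python3 -c "
from bench import r
print(r.close_job())"
```

```text
the job is handed in; nothing more can be done
None
```

The job is handed in, with no verdict returned: the cup stands mouth up in the middle of the pan, the tare key was turned to its stop and has sprung back, and the scene view shows no bystander moved.

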